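# Dispense the pills with the clip-on dosing cup

## Robot

A 7-joint arm with a two-finger parallel gripper is mounted at the origin on the work surface. World frame = base frame: x ahead of the robot, y to its left, z up, the work surface at z = 0. Lengths are in mm, angles in rad, forces in N, time in s.
With the tool pointing down it reaches from about 350 to 900 mm from the base axis. Payload 19.9 kg.
Tool frame: the origin (TCP) lies midway between the tips of the shut fingers; the grasp point (between the pads) lies 19 mm behind it; z points along the fingers, y is the line along which they close (so a half turn about z gives the same grasp; the last joint's range is limited). The gripper opens to 85 mm and grips with 20 to 120 N. Pads are 22 mm wide; open, the fingers measure 114 mm over their backs; the gripper's body (76 mm by 85 mm) begins 54 mm behind the grasp point. The pads swing forward as they close: fully open they stand 13 mm farther back than shut.
Start: joints at [-1.371, 0.417, -0.01, 1.614, 0.005, 1.111, -0.053], TCP at [149.04, 606.95, 231.26] pointing down, gripper open.
Joint ranges: [-2.81, 2.81], [-0.39, 2.02], [-1.27, 1.25], [0.06, 2.57], [-1.19, 4.33], [0.19, 2], [-2.82, 2.82]. Speed limits (rad/s): [1.89, 1.89, 2.39, 2.39, 3.01, 3.01, 3.01].

## Interface

Orientations are given as [roll, pitch, yaw] about the fixed x, y, z axes, in that order (R = Rz(yaw) Ry(pitch) Rx(roll)).
In Python, from workcell import manip, camera gives the robot as it stands.
- The arm moves only by the tool apply_moves, never from a script. Its argument "series" is a list that holds one entry, the list of rows, each a list of 4 numbers: the shift along the tool's x, y, z in mm, then the turn about the tool's z in rad. A call has exactly 10 rows; each row is the pose to reach, as a shift and turn from the pose commanded when the call began, along the tool's axes at that moment; what a row does not reach only later rows make up. A row lasts 1/12 s, in which the tool goes at most 41.7 mm and 7.16 degrees, less where a joint would pass 70% of its speed; a pose out of reach is approached as far as the arm can. A call with a gripper value outside its range is refused whole. "jaw" is the closure, from -1 (fully open) to 1 (shut), set as the call begins (left out, the last holds). The fingers move at their own pace and stop on an object; "squeeze" is the grip in N (left out, the last holds). Time passes only in rows, so rows that repeat a pose let the fingers close, or fill a call up. It gives the time, the measured TCP pose, the force, the opening and the grip force at its end, in the units of the state.
- manip.get_state(): the state, without advancing time (a new reading comes with each control period).
- camera(name): name is "side" or "top" or "wrist"; returns a dict with "frame" (384x512x3 uint8, red, green, blue), "range_z" (384x512 float32, mm along the optical axis (not along the pixel's ray), 0 where there is no reading), "mtx" (3x3 intrinsics, pixels), "pose" (4x4, takes a point from camera to world coordinates); the wrist camera has in their place "tool_from_camera" (4x4, takes a point from camera to tool coordinates, whose origin is the TCP and whose axes are the flange's). Camera axes: x right, y up, looking along -z (the intrinsics and any distortion apply to the point x, -y, -z); pixel columns grow to the right and rows downward; lengths in mm; the calibration is good to about 2 mm. A picture is of the moment at which its call begins: read the wrist's pose just before it.
- manip.close_job(): hands the job in; it is judged then, once.
The state is a dict: "clock": time; "joints": joint angles; "qvel": joint speeds; "joint_efforts": joint torques, N m; "ee_pos": TCP position; "tool_rot": TCP orientation; "force": force on the tool from outside, world axes, zero at the start; "wrist_torque": the same for the moment, N m; "gripper_width": finger opening in mm; "finger_force": force on a finger pad.
Only numpy, scipy, OpenCV 4.12 (cv2) and the standard library are available. Lean on these libraries where they do the work, as an engineer would, in place of code of your own. Each camera call takes 0.05 s, during which the arm holds its last target. There are 200 camera calls.

## Task

Load all the yellow wax-shelled pills on the lacquer tray into the silver dosing cup while it hangs clipped on its brass rail. Then pull the cup straight up off the rail against its catch, tip all the pills into the white porcelain pot, and press the empty cup back down onto the rail, facing the front as before, until the catch holds it fully home. Leave the pot standing upright and do not disturb the other things on the counter.

Things in the scene. Friction and masses are not known exactly. Their poses are not given: they have to be found in the camera images.
- stand: Fixed brass rail stand, teak foot 100 x 130 x 12 mm. A level bar, 10 mm thick (x), 84 mm long (y), top rounded and 130 mm above the counter, runs between two posts (12 mm wide, inner faces 80 mm apart, tops 2 mm below the bar's top). Origin on the counter under the middle of the bar; z up, y along the bar, -x is the front, where the cup hangs.
- catch_point (a point): The catch: a sprung steel roller, 24 mm long, in the middle of the bar's far (+x) face, centre 30 mm below the bar's top, sticking out 2.8 mm. It snaps over a ridge inside the saddle's far plate. Lifting off takes a straight pull up of about 8 to 14 N plus weight over the first 10 mm; going on, the saddle meets it about 13 mm too high and needs 5 to 10 N down to be fully home.
- carrier: Silver dosing cup with brass saddle, 0.2 kg. Saddle 44 mm wide (y): a 6 mm bridge and two 5 mm plates 45 mm long below it, 13 mm apart inside, that straddle the bar with 3 mm play (18 mm each way along it); their feet flare out to about 54 mm below. Origin: middle of the bridge's underside, 130 mm above the counter when fully home. Cup on the -x side; ridge on the far plate 37 mm below the origin.
- tab_top (a point): Top centre of the grip, an upright rosewood tab on the bridge: 10 mm thick (carrier y), 30 mm long (x), from 6 to 48 mm above the carrier's origin (this point is 48 mm above it).
- cup_rim (a point): Centre of the cup's mouth at rim height, 59 mm in front (-x) of the carrier's origin and 8 mm below it; moves with the cup. The cup is open and round: flared, 92 mm wide at the rim, 56 mm at the foot, 54 mm high, wall 3 mm.
- cup_mid (a point): Point on the cup's axis 26 mm above its foot (moves with the cup).
- tray: Fixed black lacquer tray with red rim, 120 (x) x 170 (y) mm, floor 8 mm above the counter, rim 4 mm wide standing 6 mm above the floor. Origin at its centre on the counter.
- pot: Loose white porcelain ointment pot, open, round, 100 mm wide, 60 mm high, wall 4 mm, 0.45 kg, no lid; inner floor 5 mm up. Origin at the centre of its underside.
- pill0: Yellow wax-shelled pill, a ball 24 mm wide with flattened poles (22 mm high when it rests on one), 12 g, hard. Origin at its centre. May be absent.
- pill1: Yellow wax-shelled pill, a ball 24 mm wide with flattened poles (22 mm high when it rests on one), 12 g, hard. Origin at its centre. May be absent.
- pill2: Yellow wax-shelled pill, a ball 24 mm wide with flattened poles (22 mm high when it rests on one), 12 g, hard. Origin at its centre. May be absent.
- pill3: Yellow wax-shelled pill, a ball 24 mm wide with flattened poles (22 mm high when it rests on one), 12 g, hard. Origin at its centre. May be absent.
- pill4: Yellow wax-shelled pill, a ball 24 mm wide with flattened poles (22 mm high when it rests on one), 12 g, hard. Origin at its centre. May be absent.
- pill5: Yellow wax-shelled pill, a ball 24 mm wide with flattened poles (22 mm high when it rests on one), 12 g, hard. Origin at its centre. May be absent.
- tin: Red enamel tin, 64 mm wide, 65 mm high. Origin: centre of underside. Bystander.
- bottle: Amber bottle with cork, 56 mm wide, 120 mm high. Origin: centre of underside. Bystander.
- bell: Brass counter bell, 68 mm wide, 56 mm high. Origin: centre of underside. Bystander.
- weight: Brass scale weight, 32 mm wide, 42 mm high. Origin: centre of underside. Bystander.
Mind the look-alikes: they are no part of the job. There is more than one size of the tray; the one meant has the size given above.

How it is judged:
By the outcome, as a careful person would: the job done as asked, in the order asked, and still so for the second after the job is handed in, with the robot touching nothing.
Of pill0, pill1, pill2, pill3, pill4, pill5 only 4 to 6 are there at a start; the rules pass over those that are not, and their reading is None.
At some moment in a run one of pot, pill0, pill1, pill2, pill3, pill4, pill5 may be knocked a few centimetres aside while the robot is not near it.
It also fails if it takes over 210 s, if anything falls off the work surface, if the arm or the gripper's body presses on something with over 40 N, if the wrist force passes 120 N, or if a joint passes its speed limit or range.

## Working session

There is one attempt and no reset: what is moved stays moved. The work goes in short steps, Python scripts to look and compute and a tool call to move; the robot and the scene stay as the last step left them, time stands still between calls to the robot, and variables do not carry over. Pictures are saved under pics/ and viewed, at most 14 in all, crops included, and the job is handed in when it is done.

Besides the shell and the picture viewer there is one more tool, called as name(argument=value, ...), one argument or row to a line, values as JSON. apply_moves: Moves the arm, as the interface text tells. Its arguments: {"type":"object","properties":{"series":{"type":"array"},"jaw":{"type":"number"},"squeeze":{"type":"number"}},"required":["series"]}

```bash
ls; mkdir -p pics
python3 - <<'E'
from workcell import manip,camera
import cv2,numpy as np
s=manip.get_state(); print({k:np.round(v,3).tolist() for k,v in s.items()})
for n in ("side","top","wrist"):
    c=camera(n); np.savez(f"pics/{n}0.npz",**c); cv2.imwrite(f"pics/{n}0.png",c["frame"][:,:,::-1])
    print(n,c["mtx"].tolist(),np.round(c.get("pose",c.get("tool_from_camera")),3).tolist(),c.keys())
a=[cv2.imread(f"pics/{n}0.png") for n in("side","top")]
E
```

```text
pics
{'clock': 0.0, 'joints': [-1.372, 0.418, -0.01, 1.614, 0.005, 1.111, -0.053], 'qvel': [0.001, -0.0, -0.001, -0.001, 0.001, 0.002, 0.0], 'joint_efforts': [0.001, -86.442, 0.679, -43.49, 0.019, 0.007, -0.0], 'ee_pos': [148.958, 606.618, 230.664], 'tool_rot': [-3.14, 0.0, 2.901], 'force': [-0.094, 0.532, 0.616], 'wrist_torque': [-0.047, 0.041, -0.007], 'finger_force': 0.0, 'gripper_width': 85.342}
side [[396.52739556681314, 0.0, 260.0860705817537], [0.0, 396.52739556681314, 187.24157308212287], [0.0, 0.0, 1.0]] [[-0.983, 0.126, -0.134, 375.318], [-0.184, -0.638, 0.747, 942.725], [0.009, 0.759, 0.651, 882.654], [0.0, 0.0, 0.0, 1.0]] dict_keys(['frame', 'range_z', 'mtx', 'pose'])
top [[478.50932165073357, 0.0, 258.2434275817847], [0.0, 478.50932165073357, 185.3722436676582], [0.0, 0.0, 1.0]] [[-0.025, 0.994, -0.111, 378.067], [-1.0, -0.026, 0.001, 87.837], [-0.002, 0.111, 0.994, 1619.726], [0.0, 0.0, 0.0, 1.0]] dict_keys(['frame', 'range_z', 'mtx', 'pose'])
wrist [[267.0248232385388, 0.0, 259.8654376192762], [0.0, 267.0248232385388, 190.47831658278508], [0.0, 0.0, 1.0]] [[0.0, 0.964, 0.267, 67.472], [1.0, -0.0, 0.0, 0.192], [0.0, 0.267, -0.964, -143.892], [0.0, 0.0, 0.0, 1.0]] dict_keys(['frame', 'range_z', 'mtx', 'tool_from_camera'])
```

View pics/side0.png

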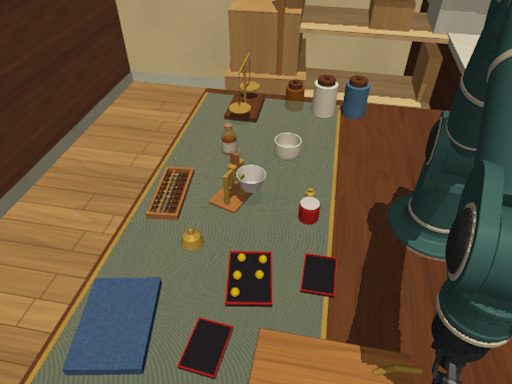

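View pics/top0.png

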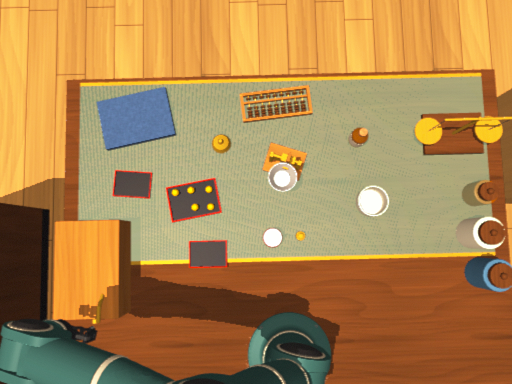

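The side view shows the stand with cup at about (250,178), the pot at (288,146), and the tray with 5 pills at (250,277). The tin is at (309,212) with the weight behind it, the bell at (192,239) and the bottle at (229,138). In the top view the tray is at (193,200), the cup at (283,178) and the pot at (373,201). There are two smaller black trays, at (132,184) and (208,254) in the top view. The one holding the pills is the largest.

```bash
cat > h.py <<'E'
import numpy as np,cv2,time
from scipy.spatial.transform import Rotation as R
from workcell import manip,camera
def snap(n):
    s=manip.get_state(); c=camera(n)
    if n=="wrist":
        T=np.eye(4);T[:3,:3]=R.from_euler("xyz",s["tool_rot"]).as_matrix();T[:3,3]=s["ee_pos"]
        c["pose"]=T@c["tool_from_camera"]
    return c
def load(n):
    return dict(np.load(f"pics/{n}.npz"))
def rays(c,uv):
    uv=np.atleast_2d(uv).astype(float);K=c["mtx"]
    d=np.c_[(uv[:,0]-K[0,2])/K[0,0],-(uv[:,1]-K[1,2])/K[1,1],-np.ones(len(uv))]
    return c["pose"][:3,3],d@c["pose"][:3,:3].T
def onplane(c,uv,z):
    o,d=rays(c,uv);return o+d*((z-o[2])/d[:,2])[:,None]
def cloud(c):
    h,w=c["range_z"].shape;u,v=np.meshgrid(np.arange(w),np.arange(h))
    o,d=rays(c,np.c_[u.ravel(),v.ravel()]);return (o+d*c["range_z"].ravel()[:,None]).reshape(h,w,3)
def tri(ca,ua,cb,ub):
    o1,d1=rays(ca,ua);o2,d2=rays(cb,ub);d1=d1[0];d2=d2[0]
    t=np.linalg.lstsq(np.c_[d1,-d2],o2-o1,rcond=None)[0];p,q=o1+t[0]*d1,o2+t[1]*d2
    return (p+q)/2,np.linalg.norm(p-q)
def blobs(m,amin=8):
    n,l,st,ce=cv2.connectedComponentsWithStats(m.astype(np.uint8))
    return [(ce[i],st[i]) for i in range(1,n) if st[i,4]>=amin]
def hsv(c): return cv2.cvtColor(c["frame"],cv2.COLOR_RGB2HSV)
def wrap(a): return (a+np.pi)%(2*np.pi)-np.pi
def rel(x,y,z,yaw=None):
    "shift in tool axes and turn from the present measured pose to a world pose"
    s=manip.get_state();M=R.from_euler("xyz",s["tool_rot"]).as_matrix()
    d=M.T@(np.array([x,y,z])-s["ee_pos"])
    t=0 if yaw is None else -wrap(yaw-s["tool_rot"][2])
    return np.round(d,1),round(float(t),3)
E
python3 - <<'E'
from h import *
for n in("top0","side0"):
    c=load(n);h=hsv(c);P=cloud(c)
    m=(h[...,0]>20)&(h[...,0]<33)&(h[...,1]>150)&(h[...,2]>120)
    print(n)
    for ce,st in blobs(m,6):
        u,v=ce.round().astype(int); p=P[v,u]
        if 300<p[0]<900 and abs(p[1])<600: print(ce.round(1),st[4],"range",p.round(0),"z19",onplane(c,ce,19)[0].round(1))
    if n=="top0":
        for nm,lo in(("red",0),):
            m=((h[...,0]<6)|(h[...,0]>174))&(h[...,1]>150)&(h[...,2]>70)
            for ct in cv2.findContours(m.astype(np.uint8),cv2.RETR_EXTERNAL,cv2.CHAIN_APPROX_NONE)[0]:
                if cv2.contourArea(ct)>60:
                    w=onplane(c,ct[:,0],14)[:,:2].astype(np.float32);r=cv2.minAreaRect(w);print("red",ct.mean((0,1)).round(),np.round(r[0]),np.round(r[1]),round(r[2],1))
    # high points
    m=(P[...,2]>25)&(P[...,2]<200)&(P[...,0]>350)&(P[...,0]<900)&(abs(P[...,1]-100)<450)&(c["range_z"]>0)
    for ce,st in blobs(m,20):
        x,y,w,hh,a=st;q=P[y:y+hh,x:x+w][m[y:y+hh,x:x+w]];print("obj",ce.round(),a,q.min(0).round(),q.max(0).round())
for i,n in enumerate(("top0","side0")):
    im=cv2.imread(f"pics/{n}.png"); x0,y0,x1,y1=((150,130,420,260),(130,90,345,320))[i]
    cv2.imwrite(f"pics/crop{i}.png",cv2.resize(im[y0:y1,x0:x1],None,fx=(2.9,2.6)[i],fy=(2.9,2.6)[i],interpolation=cv2.INTER_CUBIC))
E
```

```text
top0
[427.6 130.8] 510 range [ 717. -480.   65.] z19 [ 728.4 -495.5   19. ]
[219.2 142.5] 106 range [702. 213.  50.] z19 [706.3 215.1  19. ]
[279.6 155.9] 69 range [635.  15. 133.] z19 [654.7  11.4  19. ]
[296.1 161. ] 36 range [617. -34. 133.] z19 [635.7 -44.1  19. ]
[285.1 167.4] 7 range [603.  -1. 105.] z19 [614.8  -6.3  19. ]
[190.4 189.7] 36 range [545. 314.  31.] z19 [547.2 314.6  19. ]
[208.2 188.9] 40 range [547. 254.  27.] z19 [548.4 254.7  19. ]
[174.8 191.9] 40 range [540. 364.  31.] z19 [541.1 367.1  19. ]
[210.1 206.3] 37 range [490. 248.  31.] z19 [489.7 249.   19. ]
[194.3 206.8] 36 range [488. 301.  32.] z19 [489.6 302.   19. ]
[299.7 235.7] 44 range [383. -46.  43.] z19 [384.2 -47.5  19. ]
[352.4 256.8] 868 range [ 309. -222.   -1.] z19 [ 310.4 -219.4   19. ]
[164.8 261.7] 167 range [308. 405.   0.] z19 [310.  401.5  19. ]
red [193. 200.] [515. 306.] [120. 169.] 9.9
red [132. 184.] [573. 513.] [125.  88.] 84.8
obj [145. 116.] 1812 [703. 367.  25.] [900. 550.  40.]
obj [359. 136.] 284 [ 680. -280.   25.] [ 735. -224.  126.]
obj [221. 142.] 194 [678. 181.  25.] [729. 2
[... 1967 characters left out ...]
 range [311. 417.   4.] z19 [312.  426.7  19. ]
obj [239. 168.] 1456 [ 526. -266.   26.] [733.  60. 181.]
obj [288. 144.] 444 [ 442. -339.   26.] [ 541. -231.   64.]
obj [310. 192.] 51 [370. -57.  25.] [399. -32.  45.]
obj [309. 208.] 408 [350.  15.  25.] [413.  81.  71.]
obj [192. 236.] 225 [679. 185.  25.] [732. 240.  57.]
obj [242. 256.] 33 [538. 248.  25.] [558. 267.  34.]
obj [263. 258.] 33 [480. 240.  25.] [498. 260.  34.]
obj [237. 274.] 34 [538. 309.  25.] [556. 326.  33.]
obj [259. 273.] 39 [480. 293.  25.] [499. 315.  32.]
obj [121. 309.] 4247 [703. 368.  25.] [900. 550.  34.]
obj [235. 291.] 43 [529. 361.  25.] [549. 379.  34.]
obj [283. 338.] 644 [350. 521. 136.] [449. 550. 144.]
```

View pics/crop1.png

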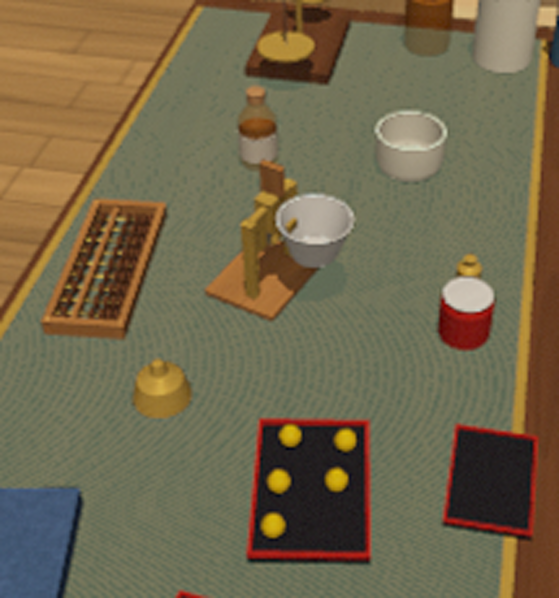

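Tray at (193,200) in the top view measures 120 x 169, so it is the one meant. The decoys at (132,184) and (208,254) are smaller and empty. The crop shows five pills, and their two-view positions at z=19 agree within 1 mm. I'll start moving.

```bash
cat >> h.py <<'E'
def chain(start,pts):
    "start (x,y,z,yaw) commanded, then world targets -> shifts in tool axes"
    for p in pts:
        M=R.from_euler("xyz",[np.pi,0,start[3]]).as_matrix();d=M.T@(np.array(p[:3])-np.array(start[:3]))
        print(np.round(d,1).tolist(),round(-wrap(p[3]-start[3]),3),"->",p); start=p
E
python3 - <<'E'
from h import *
chain((149.04,606.95,231.26,2.901),[(541.3,366.7,150,2.356),(541.3,366.7,11,2.356),(541.3,366.7,160,2.356)])
E
```

```text
[-438.2, -139.9, 81.3] 0.545 -> (541.3, 366.7, 150, 2.356)
[0.0, -0.0, 139.0] -0.0 -> (541.3, 366.7, 11, 2.356)
[0.0, 0.0, -149.0] -0.0 -> (541.3, 366.7, 160, 2.356)
```

apply_moves(
  series=[
    [[-438.2, -139.9, 0, 0.545], [-438.2, -139.9, 0, 0.545], [-438.2, -139.9, 0, 0.545], [-438.2, -139.9, 0, 0.545], [-438.2, -139.9, 0, 0.545], [-438.2, -139.9, 0, 0.545], [-438.2, -139.9, 0, 0.545], [-438.2, -139.9, 0, 0.545], [-438.2, -139.9, 0, 0.545], [-438.2, -139.9, 0, 0.545]],
  ],
  jaw=-0.1,
  squeeze=30,
)

```text
clock: 0.98
ee_pos: [505.7, 387.8, 231.2]
tool_rot: [-3.141, 0.0, 2.356]
force: [-0.5, 1.8, -1.1]
gripper_width: 47.0
finger_force: 0.0
```

apply_moves(
  series=[
    [[0, 0, 0, 0], [0, 0, 0, 0], [0, 0, 0, 0], [0, 0, 0, 0], [0, 0, 0, 0], [0, 0, 0, 0], [0, 0, 0, 0], [0, 0, 0, 0], [0, 0, 0, 0], [0, 0, 0, 0]],
  ],
)

```text
clock: 1.82
ee_pos: [504.2, 389.3, 231.3]
tool_rot: [-3.142, 0.0, 2.356]
force: [-0.2, 0.2, -0.1]
gripper_width: 46.9
finger_force: 0.0
```

Run:
```python
from h import *
c=snap("wrist");h=hsv(c);print(manip.get_state()["ee_pos"])
m=(h[...,0]>20)&(h[...,0]<33)&(h[...,1]>150)&(h[...,2]>100)
for ce,st in blobs(m,60): print(ce.round(),st[4],onplane(c,ce,19)[0].round(1))
chain((504.2,389.3,231.3,2.356),[(541.3,366.7,11,2.356)])
```

```text
[504.25171442 389.27691873 231.32626771]
[179.  26.] 416 [316.7 442.6  19. ]
[126.  89.] 73 [314.9 342.   19. ]
[ 49. 186.] 343 [316.7 166.5  19. ]
[268. 197.] 167 [541.7 368.3  19. ]
[209. 204.] 158 [489.8 302.1  19. ]
[245. 226.] 131 [548.6 314.6  19. ]
[184. 230.] 136 [491.3 247.9  19. ]
[493. 300.] 192 [908.8 499.6  19. ]
[-42.2, 10.3, 220.3] -0.0 -> (541.3, 366.7, 11, 2.356)
```

apply_moves(
  series=[
    [[-20, 5, 30, 0], [-42, 10.8, 70, 0], [-42, 10.8, 110, 0], [-42, 10.8, 145, 0], [-42, 10.8, 170, 0], [-42, 10.8, 190, 0], [-42, 10.8, 205, 0], [-42, 10.8, 214, 0], [-42, 10.8, 220, 0], [-42, 10.8, 220, 0]],
  ],
)

```text
clock: 2.7
ee_pos: [542.4, 367.6, 12.0]
tool_rot: [3.14, 0.0, 2.356]
force: [-0.8, -1.3, 1.0]
gripper_width: 46.7
finger_force: 0.0
```

apply_moves(
  series=[
    [[0, 0, 0, 0], [0, 0, 0, 0], [0, 0, 0, 0], [0, 0, 0, 0], [0, 0, 0, 0], [0, 0, 0, 0], [0, 0, 0, 0], [0, 0, 0, 0], [0, 0, 0, 0], [0, 0, 0, 0]],
  ],
  jaw=1,
  squeeze=30,
)

```text
clock: 3.53
ee_pos: [543.5, 368.6, 13.6]
tool_rot: [3.136, 0.001, 2.356]
force: [3.8, 3.4, 7.9]
gripper_width: 21.6
finger_force: 29.5
```

apply_moves(
  series=[
    [[0, 0, -10, 0], [0, 0, -25, 0], [0, 0, -50, 0], [0, 0, -85, 0], [0, 0, -120, 0], [0, 0, -160, 0], [0, 0, -200, 0], [0, 0, -230, 0], [0, 0, -250, 0], [0, 0, -250, 0]],
  ],
)

```text
clock: 4.37
ee_pos: [542.9, 367.7, 268.2]
tool_rot: [3.134, 0.001, 2.356]
force: [1.0, -0.1, -0.8]
gripper_width: 21.3
finger_force: 29.4
```

apply_moves(
  series=[
    [[-251, -184.5, -20, -0.434], [-251, -184.5, -20, -0.434], [-251, -184.5, -20, -0.434], [-251, -184.5, -20, -0.434], [-251, -184.5, -20, -0.434], [-251, -184.5, -20, -0.434], [-251, -184.5, -20, -0.434], [-251, -184.5, -20, -0.434], [-251, -184.5, -20, -0.434], [-251, -184.5, -20, -0.434]],
  ],
)

```text
clock: 5.2
ee_pos: [588.4, 57.6, 282.5]
tool_rot: [3.141, 0.001, 2.787]
force: [1.0, 1.5, -0.1]
gripper_width: 21.5
finger_force: 29.4
```

Run:
```python
from h import *
s=manip.get_state();print(s["ee_pos"],s["tool_rot"],s["gripper_width"])
c=snap("wrist");np.savez("pics/w1.npz",**c);cv2.imwrite("pics/w1.png",c["frame"][:,:,::-1])
P=cloud(c);z=P[...,2];ok=c["range_z"]>150
for lo,hi,n in((172,190,"tab"),(115,126,"rim"),(126,133,"bar"),(55,65,"z60")):
    m=ok&(z>lo)&(z<hi)
    for ce,st in blobs(m,40):
        x,y,w,h,a=st;q=P[y:y+h,x:x+w][m[y:y+h,x:x+w]];print(n,ce.round(),a,q.min(0).round(),q.max(0).round(),cv2.minAreaRect(q[:,:2].astype(np.float32)))
```

```text
[588.40794217  57.60041914 282.47725613] [3.14111082e+00 9.02785997e-04 2.78700385e+00] 21.46700274030179
tab [210. 236.] 121 [611. -15. 172.] [631.   1. 181.] ((621.9427490234375, -7.11268424987793), (9.293455123901367, 21.947750091552734), 66.44963073730469)
rim [217. 185.] 1301 [527. -47. 115.] [640.  55. 126.] ((578.37255859375, 14.042739868164062), (102.36715698242188, 100.71276092529297), 73.9776840209961)
rim [192. 219.] 50 [606. -47. 116.] [614. -32. 126.] ((609.767822265625, -39.30299377441406), (17.062448501586914, 3.082097053527832), 55.303443908691406)
bar [236. 220.] 88 [616.  -7. 126.] [639.  27. 133.] ((625.9237060546875, 9.363001823425293), (37.62833023071289, 10.365419387817383), 49.69095993041992)
bar [190. 226.] 172 [607. -52. 126.] [623. -31. 133.] ((615.9926147460938, -40.393959045410156), (20.128877639770508, 15.793998718261719), 67.07830810546875)
z60 [201.  29.] 246 [369.  15.  55.] [414.  76.  65.] ((392.687255859375, 43.759647369384766), (59.229576110839844, 42.24205017089844), 74.77793884277344)
z60 [ 28. 188.] 575 [ 447. -324.   55.] [ 543. -237.   63.] ((504.38214111328125, -272.15899658203125), (63.63218688964844, 99.36094665527344), 53.4072265625)
z60 [385. 205.] 51 [701. 204.  55.] [712. 215.  58.] ((706.6131591796875, 209.58453369140625), (11.596870422363281, 11.519824981689453), 79.68051147460938)
z60 [101. 288.] 62 [ 681. -267.   55.] [ 689. -234.   65.] ((684.3359375, -250.28179931640625), (32.29804229736328, 6.24648380279541), 83.96151733398438)
z60 [  7. 337.] 45 [ 697. -442.   60.] [ 726. -434.   65.] ((711.2737426757812, -437.1383972167969), (29.085786819458008, 5.61804723739624), 12.243985176086426)
```

View pics/w1.png

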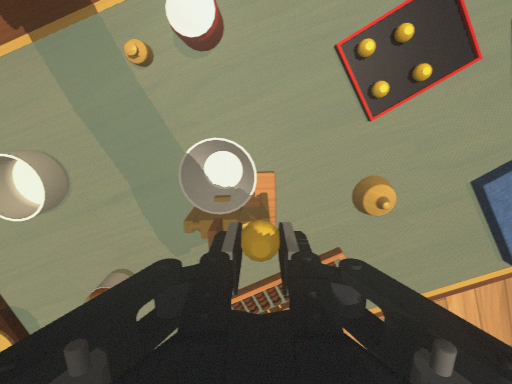

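```bash
cat >> h.py <<'E'
def rimfit(c,ctr,z,r):
    "circle fit to range points near rim height z"
    P=cloud(c);d=np.hypot(P[...,0]-ctr[0],P[...,1]-ctr[1])
    m=(abs(P[...,2]-z)<4)&(d<r+10)&(d>r-14);q=P[m]
    from scipy.optimize import least_squares as ls
    f=ls(lambda p:np.hypot(q[:,0]-p[0],q[:,1]-p[1])-p[2],[*ctr,r],loss="soft_l1")
    return f.x.round(1),len(q),np.median(q[:,2]).round(1)
E
python3 - <<'E'
from h import *
w=load("w1");t=load("top0");s=load("side0")
for n,c in(("w",w),("t",t),("s",s)):
    print(n,"cup",rimfit(c,(573,17),120,45),"pot",rimfit(c,(491,-288),58,48))
# silver mask ellipse in wrist
h=hsv(w);g=w["frame"].astype(int)
for n,c,win in(("w",w,(150,110,290,250)),("t",t,(262,150,305,200))):
    g=cv2.cvtColor(c["frame"],cv2.COLOR_RGB2HSV);m=(g[...,1]<45)&(g[...,2]>90)
    x0,y0,x1,y1=win;mm=np.zeros_like(m);mm[y0:y1,x0:x1]=m[y0:y1,x0:x1]
    ct=max(cv2.findContours(mm.astype(np.uint8),cv2.RETR_EXTERNAL,cv2.CHAIN_APPROX_NONE)[0],key=cv2.contourArea)
    q=onplane(c,cv2.convexHull(ct)[:,0],122)[:,:2].astype(np.float32);print(n,"hull",cv2.minEnclosingCircle(q),cv2.fitEllipse(q))
for n,c in(("t",t),("w",w)):
    P=cloud(c);m=(P[...,2]>168)&(P[...,2]<190)&(np.hypot(P[...,0]-630,P[...,1]+5)<40);q=P[m];print(n,"tab",len(q),q.mean(0).round(1),cv2.minAreaRect(q[:,:2].astype(np.float32)))
    m=(P[...,2]>122)&(P[...,2]<134)&(np.hypot(P[...,0]-630,P[...,1]+5)<70)&(P[...,0]>604);q=P[m];print("bar",len(q),cv2.minAreaRect(q[:,:2].astype(np.float32)))
g=hsv(t);m=(g[...,0]>4)&(g[...,0]<17)&(g[...,1]>120);mm=np.zeros_like(m);mm[140:200,255:312]=m[140:200,255:312]
v,u=np.nonzero(mm);P=cloud(t)[v,u];k=P[:,2]<22;r=cv2.minAreaRect(P[k][:,:2].astype(np.float32));print("foot",k.sum(),r)
E
```

```text
w cup (array([571.7,  10.3,  43.2]), 1084, np.float64(120.7)) pot (array([ 493.3, -286. ,   47.7]), 582, np.float64(60.0))
t cup (array([570.7,   8.9,  43.2]), 87, np.float64(118.8)) pot (array([ 492.3, -288.1,   47.7]), 100, np.float64(58.0))
s cup (array([570.9,  12.1,  43.8]), 135, np.float64(120.0)) pot (array([ 492.3, -284.9,   47.7]), 117, np.float64(58.7))
w hull ((571.7249145507812, 11.161869049072266), 46.23681640625) ((571.2586669921875, 11.020794868469238), (89.63298034667969, 91.96868896484375), 8.488507270812988)
t hull ((566.2423095703125, 11.665932655334473), 27.48754119873047) ((565.9861450195312, 11.646646499633789), (52.99945831298828, 54.15147018432617), 79.11856079101562)
t tab 33 [624.1  -8.9 177.1] ((624.481201171875, -9.256817817687988), (9.664087295532227, 28.868183135986328), 70.01591491699219)
bar 102 ((628.5999755859375, -1.8500213623046875), (44.81660461425781, 96.60985565185547), 2.0776619911193848)
w tab 135 [617.1  -5.9 177.3] ((621.9450073242188, -7.101757049560547), (9.312112808227539, 21.934743881225586), 66.60147857666016)
bar 518 ((620.1202392578125, -0.36360931396484375), (102.1921615600586, 35.21999740600586), 86.72139739990234)
foot 319 ((640.0999145507812, -4.3579559326171875), (130.870361328125, 102.589599609375), 71.37406921386719)
```

The wrist view shows the cup mouth at (218,176), the pot at (28,188) and the held pill at (262,240). Fits from three views put the cup centre near (571.5, 11) with rim z about 121, and the stand yaw near -20°.

apply_moves(
  series=[
    [[2, -20, 10, 0], [4, -40, 40, 0], [5.5, -49.6, 75, 0], [5.5, -49.6, 105, 0], [5.5, -49.6, 130, 0], [5.5, -49.6, 150, 0], [5.5, -49.6, 160, 0], [5.5, -49.6, 168, 0], [5.5, -49.6, 170, 0], [5.5, -49.6, 170, 0]],
  ],
)

```text
clock: 6.08
ee_pos: [566.5, 15.0, 111.7]
tool_rot: [3.141, 0.0, 2.79]
force: [0.4, -0.5, 0.2]
gripper_width: 21.3
finger_force: 29.4
```

apply_moves(
  series=[
    [[0, 0, 0, 0], [0, 0, 0, 0], [0, 0, 0, 0], [0, 0, 0, 0], [0, 0, 0, 0], [0, 0, 0, 0], [0, 0, -30, 0], [0, 0, -70, 0], [0, 0, -110, 0], [0, 0, -150, 0]],
  ],
  jaw=0.2,
)

```text
clock: 6.92
ee_pos: [565.8, 14.3, 263.2]
tool_rot: [-3.141, -0.0, 2.79]
force: [0.5, -0.2, 0.4]
gripper_width: 34.1
finger_force: 0.0
```

Run:
```python
from h import *
s=manip.get_state();print(s["ee_pos"],s["tool_rot"],s["gripper_width"])
c=snap("wrist");cv2.imwrite("pics/w2.png",c["frame"][60:300,110:400,::-1])
h=hsv(c);m=(h[...,0]>20)&(h[...,0]<33)&(h[...,1]>150)&(h[...,2]>100)
for ce,st in blobs(m,60): print(ce.round(),st[4],onplane(c,ce,19)[0].round(1))
chain((*s["ee_pos"],s["tool_rot"][2]),[(547.8,314.4,180,2.356)])
```

```text
[565.83840455  14.32716999 263.17870943] [-3.14119389e+00 -2.11447431e-04  2.78951467e+00] 34.086540749330844
[454.  32.] 275 [489.9 309.6  19. ]
[412.  48.] 223 [490.  255.4  19. ]
[471.  74.] 253 [548.4 322.9  19. ]
[425.  92.] 208 [550.  260.7  19. ]
[256. 168.] 193 [569.7   7.1  19. ]
[120.4, 275.4, 83.2] 0.434 -> (547.8, 314.4, 180, 2.356)
```

apply_moves(
  series=[
    [[12, 28, 5, 0.1], [28, 64, 20, 0.2], [44, 100, 40, 0.3], [60, 137, 60, 0.434], [76, 174, 80, 0.434], [92, 211, 95, 0.434], [108, 248, 100, 0.434], [118, 270, 100, 0.434], [120.4, 275.4, 100, 0.434], [120.4, 275.4, 100, 0.434]],
  ],
  jaw=-0.1,
)

```text
clock: 7.8
ee_pos: [547.0, 317.6, 160.6]
tool_rot: [-3.141, -0.001, 2.36]
force: [-0.2, -0.4, 0.4]
gripper_width: 46.8
finger_force: 0.0
```

Run:
```python
from h import *
s=manip.get_state();print(s["ee_pos"],s["tool_rot"],s["gripper_width"])
c=snap("wrist")
h=hsv(c);m=(h[...,0]>20)&(h[...,0]<33)&(h[...,1]>150)&(h[...,2]>100)
for ce,st in blobs(m,60): print(ce.round(),st[4],onplane(c,ce,19)[0].round(1))
```

```text
[547.02010559 317.5879777  160.58217496] [-3.14109448e+00 -7.58550475e-04  2.36005287e+00] 46.766402027402115
[99.  3.] 94 [322.2 330.8  19. ]
[ 11. 122.] 421 [321.1 178.7  19. ]
[211. 154.] 338 [490.3 300.8  19. ]
[258. 184.] 305 [548.4 314.   19. ]
[179. 188.] 307 [490.6 247.6  19. ]
[222. 220.] 199 [549.9 254.2  19. ]
```

apply_moves(
  series=[
    [[0, 0, 5, 0], [0, 0, 20, 0], [0, 0, 45, 0], [0, 0, 75, 0], [0, 0, 100, 0], [0, 0, 120, 0], [0, 0, 135, 0], [0, 0, 143, 0], [0, 0, 147, 0], [0, 0, 147, 0]],
  ],
)

```text
clock: 8.68
ee_pos: [548.4, 313.6, 14.0]
tool_rot: [-3.141, 0.0, 2.355]
force: [0.1, 0.0, 0.4]
gripper_width: 47.2
finger_force: 0.0
```

apply_moves(
  series=[
    [[0, 0, 0, 0], [0, 0, 0, 0], [0, 0, 0, 0], [0, 0, 0, 0], [0, 0, 0, 0], [0, 0, 0, 0], [0, 0, 0, 0], [0, 0, 0, 0], [0, 0, 0, 0], [0, 0, -10, 0]],
  ],
  jaw=1,
)

```text
clock: 9.52
ee_pos: [547.7, 314.2, 24.0]
tool_rot: [-3.14, -0.0, 2.356]
force: [0.3, -0.5, -0.2]
gripper_width: 21.0
finger_force: 29.5
```

apply_moves(
  series=[
    [[0, 0, -20, 0], [0, 0, -50, 0], [0, 0, -90, 0], [0, 0, -130, 0], [0, 0, -160, 0], [0, 0, -175, 0], [0, 0, -180, 0], [0, 0, -180, 0], [0, 0, -180, 0], [0, 0, -180, 0]],
  ],
)

```text
clock: 10.35
ee_pos: [547.5, 314.2, 203.1]
tool_rot: [-3.14, -0.0, 2.356]
force: [0.5, 0.4, -1.4]
gripper_width: 21.0
finger_force: 29.5
```

apply_moves(
  series=[
    [[-15, -13, 0, -0.05], [-40, -35, 0, -0.12], [-69, -61, 0, -0.2], [-98, -87, 0, -0.3], [-127, -112, 0, -0.4], [-156, -138, 0, -0.434], [-185, -164, 0, -0.434], [-212, -188, 0, -0.434], [-226, -200.2, 0, -0.434], [-226, -200.2, 0, -0.434]],
  ],
)

```text
clock: 11.18
ee_pos: [565.8, 7.9, 203.4]
tool_rot: [-3.139, -0.001, 2.783]
force: [0.6, 0.3, 0.7]
gripper_width: 21.0
finger_force: 29.5
```

apply_moves(
  series=[
    [[0, 0, 0, 0], [0, 0, 0, 0], [0, 0, 15, 0], [0, 0, 35, 0], [0, 0, 55, 0], [0, 0, 75, 0], [0, 0, 88, 0], [0, 0, 93, 0], [0, 0, 93, 0], [0, 0, 93, 0]],
  ],
)

```text
clock: 12.02
ee_pos: [566.4, 13.9, 111.6]
tool_rot: [3.142, 0.0, 2.791]
force: [0.7, 0.6, 0.6]
gripper_width: 21.0
finger_force: 29.5
```

apply_moves(
  series=[
    [[0, 0, 0, 0], [0, 0, 0, 0], [0, 0, 0, 0], [0, 0, 0, 0], [0, 0, 0, 0], [0, 0, 0, 0], [0, 0, -30, 0], [0, 0, -70, 0], [0, 0, -110, 0], [0, 0, -150, 0]],
  ],
  jaw=0.2,
)

```text
clock: 12.85
ee_pos: [565.8, 13.0, 263.2]
tool_rot: [-3.141, -0.0, 2.79]
force: [0.7, 0.6, -0.6]
gripper_width: 34.5
finger_force: 0.0
```

```bash
cat >> h.py <<'E'
def pills():
    s=manip.get_state();print(s["clock"],s["ee_pos"].round(1) if hasattr(s["ee_pos"],"round") else s["ee_pos"],np.round(s["tool_rot"],3),s["gripper_width"])
    c=snap("wrist");h=hsv(c);m=(h[...,0]>20)&(h[...,0]<33)&(h[...,1]>150)&(h[...,2]>100)
    for ce,st in blobs(m,60): print(ce.round(),st[4],onplane(c,ce,19)[0].round(1))
    return c
E
python3 -c "
from h import *
pills()"
```

```text
12.85 [565.8  13.  263.2] [-3.141 -0.     2.79 ] 34.4658055697776
[455.  31.] 271 [489.7 309.5  19. ]
[414.  48.] 217 [490.4 255.9  19. ]
[426.  92.] 210 [550.5 260.6  19. ]
[261. 165.] 197 [568.5  14.4  19. ]
[272. 186.] 180 [603.4  18.6  19. ]
```

apply_moves(
  series=[
    [[18, 26, 5, 0.1], [40, 57, 20, 0.2], [62, 89, 40, 0.3], [84, 121, 60, 0.434], [106, 152, 80, 0.434], [128, 184, 95, 0.434], [150, 216, 100, 0.434], [165, 237, 100, 0.434], [170, 244.4, 100, 0.434], [170, 244.4, 100, 0.434]],
  ],
  jaw=-0.1,
)

```text
clock: 13.73
ee_pos: [489.7, 304.0, 161.0]
tool_rot: [-3.141, -0.001, 2.36]
force: [0.4, -1.3, -0.3]
gripper_width: 47.4
finger_force: 0.0
```

apply_moves(
  series=[
    [[0, 0, 5, 0], [0, 0, 20, 0], [0, 0, 45, 0], [0, 0, 75, 0], [0, 0, 100, 0], [0, 0, 120, 0], [0, 0, 135, 0], [0, 0, 143, 0], [0, 0, 147, 0], [0, 0, 147, 0]],
  ],
)

```text
clock: 14.57
ee_pos: [491.2, 300.1, 14.0]
tool_rot: [-3.141, 0.0, 2.355]
force: [0.5, 0.2, 1.3]
gripper_width: 46.6
finger_force: 0.0
```

apply_moves(
  series=[
    [[0, 0, 0, 0], [0, 0, 0, 0], [0, 0, 0, 0], [0, 0, 0, 0], [0, 0, 0, 0], [0, 0, 0, 0], [0, 0, 0, 0], [0, 0, 0, 0], [0, 0, 0, 0], [0, 0, -10, 0]],
  ],
  jaw=1,
)

```text
clock: 15.4
ee_pos: [490.5, 300.9, 24.0]
tool_rot: [-3.14, -0.0, 2.356]
force: [0.1, -0.2, -0.3]
gripper_width: 21.1
finger_force: 29.5
```

apply_moves(
  series=[
    [[0, 0, -20, 0], [0, 0, -50, 0], [0, 0, -90, 0], [0, 0, -130, 0], [0, 0, -160, 0], [0, 0, -175, 0], [0, 0, -180, 0], [0, 0, -180, 0], [0, 0, -180, 0], [0, 0, -180, 0]],
  ],
)

```text
clock: 16.23
ee_pos: [490.3, 300.8, 203.2]
tool_rot: [-3.14, -0.0, 2.356]
force: [-0.9, 0.8, -0.6]
gripper_width: 21.5
finger_force: 29.5
```

apply_moves(
  series=[
    [[-17, -10, 0, -0.05], [-46, -27, 0, -0.12], [-80, -46, 0, -0.2], [-113, -66, 0, -0.3], [-146, -85, 0, -0.4], [-180, -105, 0, -0.434], [-213, -124, 0, -0.434], [-243, -142, 0, -0.434], [-257.5, -150.5, 0, -0.434], [-257.5, -150.5, 0, -0.434]],
  ],
)

```text
clock: 17.07
ee_pos: [566.5, 7.6, 203.2]
tool_rot: [-3.139, -0.001, 2.784]
force: [-1.0, 0.2, -0.3]
gripper_width: 20.9
finger_force: 29.5
```

apply_moves(
  series=[
    [[0, 0, 0, 0], [0, 0, 0, 0], [0, 0, 15, 0], [0, 0, 35, 0], [0, 0, 55, 0], [0, 0, 75, 0], [0, 0, 88, 0], [0, 0, 93, 0], [0, 0, 93, 0], [0, 0, 93, 0]],
  ],
)

```text
clock: 17.9
ee_pos: [566.6, 13.3, 111.6]
tool_rot: [3.142, 0.0, 2.791]
force: [0.3, -0.8, 0.2]
gripper_width: 21.1
finger_force: 29.5
```

apply_moves(
  series=[
    [[0, 0, 0, 0], [0, 0, 0, 0], [0, 0, 0, 0], [0, 0, 0, 0], [0, 0, 0, 0], [0, 0, 0, 0], [0, 0, -30, 0], [0, 0, -70, 0], [0, 0, -110, 0], [0, 0, -150, 0]],
  ],
  jaw=0.2,
)

```text
clock: 18.73
ee_pos: [566.0, 12.5, 263.2]
tool_rot: [-3.141, -0.0, 2.79]
force: [0.1, -0.2, -0.6]
gripper_width: 34.0
finger_force: 0.0
```

```bash
python3 -c "
from h import *
pills()"
```

```text
18.7333 [566.   12.5 263.2] [-3.141 -0.     2.79 ] 33.98199271361871
[413.  47.] 224 [490.2 255.2  19. ]
[426.  92.] 201 [550.5 260.8  19. ]
[262. 165.] 194 [568.7  14.3  19. ]
[248. 180.] 191 [583.  -12.6  19. ]
[274. 184.] 184 [601.6  21.9  19. ]
```

apply_moves(
  series=[
    [[10, 22, 5, 0.1], [24, 53, 20, 0.2], [38, 86, 40, 0.3], [53, 119, 60, 0.434], [68, 152, 80, 0.434], [82, 184, 95, 0.434], [94, 210, 100, 0.434], [98.6, 221.5, 100, 0.434], [98.6, 221.5, 100, 0.434], [98.6, 221.5, 100, 0.434]],
  ],
  jaw=-0.1,
)

```text
clock: 19.62
ee_pos: [550.3, 254.5, 161.3]
tool_rot: [-3.141, 0.0, 2.356]
force: [0.3, -0.9, -0.1]
gripper_width: 47.1
finger_force: 0.0
```

apply_moves(
  series=[
    [[0, 0, 5, 0], [0, 0, 20, 0], [0, 0, 45, 0], [0, 0, 75, 0], [0, 0, 100, 0], [0, 0, 120, 0], [0, 0, 135, 0], [0, 0, 143, 0], [0, 0, 147, 0], [0, 0, 147, 0]],
  ],
)

```text
clock: 20.45
ee_pos: [550.4, 253.7, 14.1]
tool_rot: [-3.141, 0.0, 2.355]
force: [0.5, 0.4, -0.1]
gripper_width: 46.8
finger_force: 0.0
```

apply_moves(
  series=[
    [[0, 0, 0, 0], [0, 0, 0, 0], [0, 0, 0, 0], [0, 0, 0, 0], [0, 0, 0, 0], [0, 0, 0, 0], [0, 0, 0, 0], [0, 0, 0, 0], [0, 0, 0, 0], [0, 0, -10, 0]],
  ],
  jaw=1,
)

```text
clock: 21.28
ee_pos: [549.7, 254.3, 24.0]
tool_rot: [-3.14, -0.0, 2.356]
force: [-0.4, -0.6, -0.4]
gripper_width: 20.7
finger_force: 29.5
```

apply_moves(
  series=[
    [[0, 0, -20, 0], [0, 0, -50, 0], [0, 0, -90, 0], [0, 0, -130, 0], [0, 0, -160, 0], [0, 0, -175, 0], [0, 0, -180, 0], [0, 0, -180, 0], [0, 0, -180, 0], [0, 0, -180, 0]],
  ],
)

```text
clock: 22.12
ee_pos: [549.6, 254.3, 203.1]
tool_rot: [-3.14, -0.0, 2.356]
force: [-0.2, -0.2, 0.1]
gripper_width: 20.9
finger_force: 29.5
```

apply_moves(
  series=[
    [[-13, -11, 0, -0.05], [-38, -33, 0, -0.12], [-65, -57, 0, -0.2], [-93, -81, 0, -0.3], [-120, -105, 0, -0.4], [-147, -128, 0, -0.434], [-168, -147, 0, -0.434], [-182.3, -159, 0, -0.434], [-182.3, -159, 0, -0.434], [-182.3, -159, 0, -0.434]],
  ],
)

```text
clock: 22.95
ee_pos: [566.2, 12.3, 203.3]
tool_rot: [-3.141, -0.001, 2.788]
force: [-0.1, 0.9, 0.1]
gripper_width: 20.8
finger_force: 29.5
```

apply_moves(
  series=[
    [[0, 0, 0, 0], [0, 0, 0, 0], [0, 0, 15, 0], [0, 0, 35, 0], [0, 0, 55, 0], [0, 0, 72, 0], [0, 0, 84, 0], [0, 0, 87, 0], [0, 0, 87, 0], [0, 0, 87, 0]],
  ],
)

```text
clock: 23.78
ee_pos: [567.0, 13.5, 118.0]
tool_rot: [3.141, 0.001, 2.79]
force: [1.4, 0.9, 0.4]
gripper_width: 21.0
finger_force: 29.5
```

apply_moves(
  series=[
    [[0, 0, 0, 0], [0, 0, 0, 0], [0, 0, 0, 0], [0, 0, 0, 0], [0, 0, 0, 0], [0, 0, 0, 0], [0, 0, -30, 0], [0, 0, -70, 0], [0, 0, -110, 0], [0, 0, -144, 0]],
  ],
  jaw=0.2,
)

```text
clock: 24.62
ee_pos: [566.6, 13.0, 264.0]
tool_rot: [3.141, 0.001, 2.789]
force: [1.0, 0.2, -0.7]
gripper_width: 34.3
finger_force: 0.0
```

```bash
python3 -c "
from h import *
pills()"
```

```text
24.6167 [566.6  13.  264. ] [3.141e+00 1.000e-03 2.789e+00] 34.31968617019415
[412.  47.] 230 [490.1 254.3  19. ]
[261. 165.] 203 [568.6  14.1  19. ]
[246. 179.] 208 [580.6 -14.3  19. ]
[274. 182.] 185 [599.8  23.2  19. ]
[258. 191.] 151 [605.1  -3.9  19. ]
```

apply_moves(
  series=[
    [[16, 20, 5, 0.1], [38, 48, 20, 0.2], [61, 77, 40, 0.3], [84, 107, 60, 0.434], [107, 136, 80, 0.434], [129, 165, 95, 0.434], [145, 186, 100, 0.434], [152, 194.2, 100, 0.434], [152, 194.2, 100, 0.434], [152, 194.2, 100, 0.434]],
  ],
  jaw=-0.1,
)

```text
clock: 25.5
ee_pos: [491.0, 247.7, 161.4]
tool_rot: [-3.142, 0.0, 2.356]
force: [0.3, -0.4, -0.7]
gripper_width: 47.2
finger_force: 0.0
```

apply_moves(
  series=[
    [[0, 0, 5, 0], [0, 0, 20, 0], [0, 0, 45, 0], [0, 0, 75, 0], [0, 0, 100, 0], [0, 0, 120, 0], [0, 0, 135, 0], [0, 0, 143, 0], [0, 0, 147.5, 0], [0, 0, 147.5, 0]],
  ],
)

```text
clock: 26.33
ee_pos: [491.0, 247.0, 13.5]
tool_rot: [-3.141, 0.0, 2.355]
force: [0.8, -0.5, -0.2]
gripper_width: 47.2
finger_force: 0.0
```

apply_moves(
  series=[
    [[0, 0, 0, 0], [0, 0, 0, 0], [0, 0, 0, 0], [0, 0, 0, 0], [0, 0, 0, 0], [0, 0, 0, 0], [0, 0, 0, 0], [0, 0, 0, 0], [0, 0, 0, 0], [0, 0, -10, 0]],
  ],
  jaw=1,
)

```text
clock: 27.17
ee_pos: [490.4, 247.6, 23.6]
tool_rot: [-3.141, -0.0, 2.356]
force: [-0.7, 0.2, -0.7]
gripper_width: 20.9
finger_force: 29.5
```

apply_moves(
  series=[
    [[0, 0, -20, 0], [0, 0, -50, 0], [0, 0, -90, 0], [0, 0, -130, 0], [0, 0, -160, 0], [0, 0, -175, 0], [0, 0, -180, 0], [0, 0, -180, 0], [0, 0, -180, 0], [0, 0, -180, 0]],
  ],
)

```text
clock: 28.0
ee_pos: [490.2, 247.6, 202.7]
tool_rot: [-3.14, -0.0, 2.356]
force: [0.4, -1.2, -1.1]
gripper_width: 21.1
finger_force: 29.5
```

apply_moves(
  series=[
    [[-15, -8, 0, -0.05], [-44, -23, 0, -0.12], [-78, -40, 0, -0.2], [-112, -57, 0, -0.3], [-146, -75, 0, -0.4], [-180, -92, 0, -0.434], [-205, -105, 0, -0.434], [-219.6, -112.5, 0, -0.434], [-219.6, -112.5, 0, -0.434], [-219.6, -112.5, 0, -0.434]],
  ],
)

```text
clock: 28.83
ee_pos: [566.0, 12.2, 202.6]
tool_rot: [-3.14, -0.002, 2.788]
force: [0.5, 1.1, 0.3]
gripper_width: 21.1
finger_force: 29.5
```

apply_moves(
  series=[
    [[0, 0, 0, 0], [0, 0, 0, 0], [0, 0, 15, 0], [0, 0, 35, 0], [0, 0, 55, 0], [0, 0, 72, 0], [0, 0, 84, 0], [0, 0, 87, 0], [0, 0, 87, 0], [0, 0, 87, 0]],
  ],
)

```text
clock: 29.67
ee_pos: [566.8, 13.3, 117.5]
tool_rot: [3.141, 0.001, 2.79]
force: [-0.1, -1.4, -0.2]
gripper_width: 21.0
finger_force: 29.5
```

apply_moves(
  series=[
    [[0, 0, 0, 0], [0, 0, 0, 0], [0, 0, 0, 0], [0, 0, 0, 0], [0, 0, 0, 0], [0, 0, 0, 0], [0, 0, -30, 0], [0, 0, -70, 0], [0, 0, -110, 0], [0, 0, -144, 0]],
  ],
  jaw=0.2,
)

```text
clock: 30.5
ee_pos: [566.4, 12.9, 263.5]
tool_rot: [3.141, 0.001, 2.79]
force: [0.1, 0.4, 0.5]
gripper_width: 34.2
finger_force: 0.0
```

apply_moves(
  series=[
    [[30, 0, 0, 0], [60, 0, 0, 0], [70, 0, 0, 0], [70, 0, 0, 0], [70, 0, 0, 0], [70, 0, 0, 0], [70, 0, 0, 0], [70, 0, 0, 0], [70, 0, 0, 0], [70, 0, 0, 0]],
  ],
)

```text
clock: 31.33
ee_pos: [501.0, 37.0, 260.6]
tool_rot: [-3.141, -0.0, 2.789]
force: [0.0, 0.4, -0.3]
gripper_width: 34.1
finger_force: 0.0
```

Run:
```python
from h import *
c=pills();np.savez("pics/w3.npz",**c);cv2.imwrite("pics/w3.png",c["frame"][:,:,::-1])
P=cloud(c);m=(P[...,2]>170)&(P[...,2]<190)&(np.hypot(P[...,0]-630,P[...,1]+5)<40);q=P[m];print("tab",len(q),q.mean(0).round(1),cv2.minAreaRect(q[:,:2].astype(np.float32)))
print("cup",rimfit(c,(571,11),120,45))
```

```text
31.3333 [501.   37.  260.6] [-3.141 -0.     2.789] 34.06622759100946
[261. 220.] 153 [583.2   8.5  19. ]
[260. 237.] 618 [608.5  -2.8  19. ]
tab 94 [613.2  -3.8 176.4] ((614.6438598632812, -3.907072067260742), (9.309898376464844, 7.625036239624023), 68.5106201171875)
cup (array([571.2,  10.2,  43.6]), 723, np.float64(120.2))
```

View pics/w3.png

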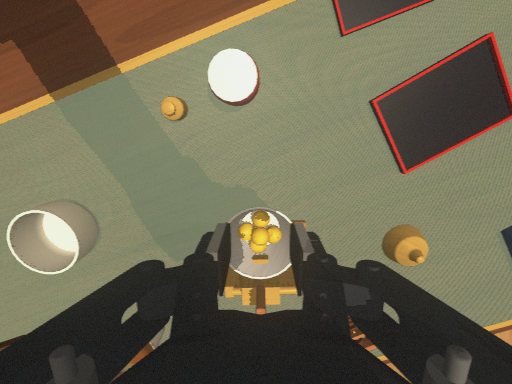

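The tray is empty, and the five pills are in the cup at (261,218), (246,231), (261,237), (274,234) and (258,246). Next I'll look at the tab from a place where the gripper does not hide it.

apply_moves(
  series=[
    [[-20, 0, -10, 0], [-50, 0, -20, 0], [-90, 0, -20, 0], [-130, 0, -20, 0], [-165, 0, -20, 0], [-185, 0, -20, 0], [-193, 0, -20, 0], [-193, 0, -20, 0], [-193, 0, -20, 0], [-193, 0, -20, 0]],
  ],
  jaw=-0.3,
)

```text
clock: 32.22
ee_pos: [681.2, -28.8, 281.0]
tool_rot: [3.141, -0.0, 2.79]
force: [-1.2, 0.2, -0.5]
gripper_width: 55.1
finger_force: 0.0
```

Run:
```python
from h import *
c=pills();np.savez("pics/w4.npz",**c);cv2.imwrite("pics/w4.png",cv2.resize(c["frame"][100:300,140:400,::-1],None,fx=3,fy=3))
P=cloud(c);z=P[...,2]
def rect(n,m):
    q=P[m];print(n,len(q),np.median(q,0).round(1),[np.round(a,1) for a in cv2.minAreaRect(q[:,:2].astype(np.float32))])
near=np.hypot(P[...,0]-626,P[...,1]+9)
rect("tab",(z>172)&(z<185)&(near<40))
rect("bridge",(z>133)&(z<142)&(near<30))
rect("bar+posts",(z>122)&(z<132)&(near<60)&(P[...,0]>605))
print("cup",rimfit(c,(571,11),120,45)); print("pot",rimfit(c,(492,-287),58,48))
```

```text
32.2167 [681.2 -28.8 281. ] [ 3.141 -0.     2.79 ] 55.139164810172296
[260.  69.] 729 [557.6  17.1  19. ]
[257.  90.] 197 [582.   4.  19.]
[259. 103.] 62 [599.4   0.   19. ]
[281. 125.] 410 [640.4  19.9  19. ]
[244. 125.] 116 [621.5 -31.6  19. ]
tab 376 [625.7  -8.2 179. ] [array([625.9,  -8.6]), array([ 9.8, 29.9]), np.float64(70.3)]
bridge 686 [626.8 -12.2 137.3] [array([627.,  -9.]), array([43.3, 22.5]), np.float64(69.9)]
bar+posts 709 [632.8  18.2 129.3] [array([616.7,   2.9]), array([103.3,  42.9]), np.float64(71.2)]
cup (array([571.7,  10. ,  43.1]), 1259, np.float64(120.2))
pot (array([ 494.2, -286. ,   47.5]), 813, np.float64(60.2))
```

View pics/w4.png

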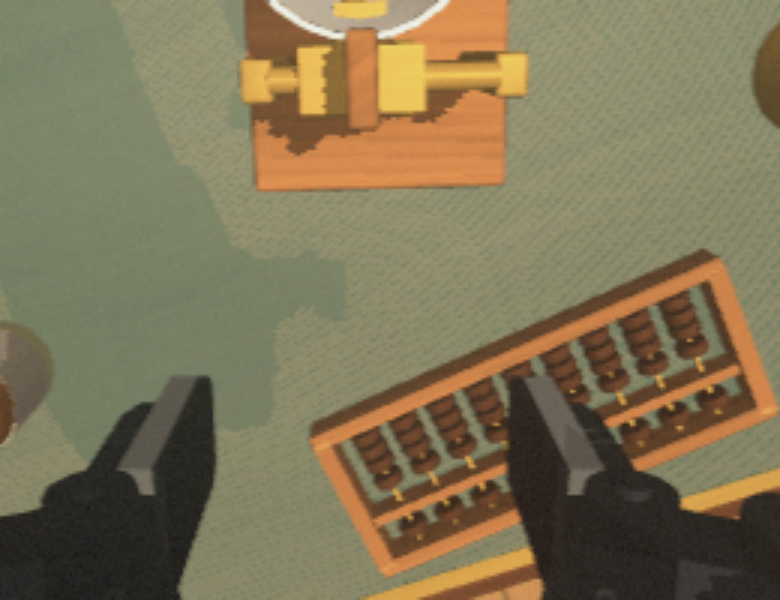

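The crop shows the tab at (363,80), the posts at (255,80) and (515,75), and the bridge and bar around them. The tab is at (625.9,-8.6), top z about 178, and yaw -19.8°; its 9.8 x 29.9 size matches the description.

apply_moves(
  series=[
    [[20, 0, 0, 0], [40, 0, 0, -0.006], [58.7, 0, 10, -0.006], [58.7, 0, 40, -0.006], [58.7, 0, 60, -0.006], [58.7, 0, 70, -0.006], [58.7, 0, 70, -0.006], [58.7, 0, 70, -0.006], [58.7, 0, 70, -0.006], [58.7, 0, 70, -0.006]],
  ],
  jaw=0.1,
)

```text
clock: 33.1
ee_pos: [627.4, -9.2, 212.2]
tool_rot: [3.141, 0.002, 2.796]
force: [-0.6, -0.3, -0.4]
gripper_width: 38.6
finger_force: 0.0
```

Run:
```python
from h import *
s=manip.get_state();print(s["ee_pos"],s["tool_rot"]);print(rel(625.9,-8.6,142,np.pi-0.346))
```

```text
[627.42933477  -9.19105263 212.16489122] [3.14095299e+00 1.78370816e-03 2.79574162e+00]
(array([ 1.8, -0. , 70.2]), 0.0)
```

Now I'll grip the tab firmly and pull straight up, then check.

apply_moves(
  series=[
    [[1.2, 0, 10, 0], [1.2, 0, 25, 0], [1.2, 0, 40, 0], [1.2, 0, 52, 0], [1.2, 0, 60, 0], [1.2, 0, 66, 0], [1.2, 0, 69, 0], [1.2, 0, 69.5, 0], [1.2, 0, 69.5, 0], [1.2, 0, 69.5, 0]],
  ],
)

```text
clock: 33.93
ee_pos: [626.0, -8.7, 141.9]
tool_rot: [3.141, 0.001, 2.796]
force: [-0.6, -0.0, -0.6]
gripper_width: 38.3
finger_force: 0.0
```

apply_moves(
  series=[
    [[0, 0, 0, 0], [0, 0, 0, 0], [0, 0, 0, 0], [0, 0, 0, 0], [0, 0, 0, 0], [0, 0, 0, 0], [0, 0, 0, 0], [0, 0, 0, 0], [0, 0, 0, 0], [0, 0, 0, 0]],
  ],
  jaw=1,
  squeeze=115,
)

```text
clock: 34.77
ee_pos: [625.9, -8.5, 141.9]
tool_rot: [3.141, 0.001, 2.796]
force: [-1.0, 1.3, 6.1]
gripper_width: 8.5
finger_force: 112.4
```

apply_moves(
  series=[
    [[0, 0, -1, 0], [0, 0, -2, 0], [0, 0, -3, 0], [0, 0, -4.5, 0], [0, 0, -6, 0], [0, 0, -8, 0], [0, 0, -10, 0], [0, 0, -12, 0], [0, 0, -14, 0], [0, 0, -16, 0]],
  ],
)

```text
clock: 35.6
ee_pos: [625.5, -8.9, 157.8]
tool_rot: [-3.141, -0.0, 2.796]
force: [-1.5, 0.1, -3.1]
gripper_width: 8.5
finger_force: 113.5
```

apply_moves(
  series=[
    [[0, 0, -3, 0], [0, 0, -7, 0], [0, 0, -12, 0], [0, 0, -18, 0], [0, 0, -26, 0], [0, 0, -34, 0], [0, 0, -44, 0], [0, 0, -54, 0], [0, 0, -62, 0], [0, 0, -66, 0]],
  ],
)

```text
clock: 36.43
ee_pos: [626.2, -8.8, 225.1]
tool_rot: [3.141, 0.002, 2.796]
force: [-0.2, 0.9, -2.3]
gripper_width: 8.4
finger_force: 113.5
```

Run:
```python
from h import *
s=manip.get_state();print(s["ee_pos"],s["tool_rot"],s["force"])
c=snap("side");P=cloud(c);cv2.imwrite("pics/s1.png",cv2.resize(c["frame"][70:300,150:420,::-1],None,fx=2.6,fy=2.6))
print("pot",rimfit(c,(492,-286),58,48))
```

```text
[626.16961994  -8.76503429 225.07669525] [3.14095090e+00 1.66401603e-03 2.79577773e+00] [-0.2175508   0.88996217 -2.32881858]
pot (array([ 492.1, -285.1,   47.8]), 109, np.float64(58.3))
```

View pics/s1.png

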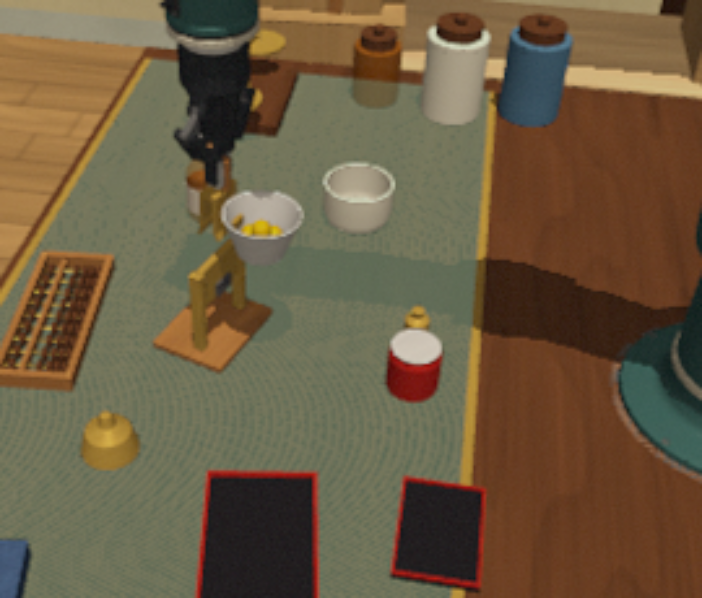

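The crop shows the cup at (262,220), hanging level in the gripper with the pills inside. The pot is unmoved at (358,197). The moves cannot tilt the tool, so I'll pivot the cup about the pads under a light grip. I'll push its front wall over the fixed bar from behind, then finish the tilt on the pot's rim.

```bash
cat >> h.py <<'E'
F=np.array([-87.,-92.]);U=np.array([-18,54])/np.hypot(18,54);N=np.array([-54,-18])/np.hypot(18,54)
def rot(q,th): c,s=np.cos(th),np.sin(th);return np.array([q[0]*c-q[1]*s,q[1]*c+q[0]*s])
def pivot(th,lam,C,r): return np.array(C)-rot(F+lam*U+r*N,np.radians(th))
E
python3 - <<'E'
from h import *
for th in range(0,61,5): print(th,pivot(th,14,(0,125),5).round(1))
E
```

```text
0 [ 96.2 205.3]
5 [ 88.8 213.4]
10 [ 80.8 220.8]
15 [ 72.1 227.5]
20 [ 62.9 233.3]
25 [ 53.2 238.4]
30 [ 43.1 242.6]
35 [ 32.7 245.9]
40 [ 22.1 248.3]
45 [ 11.2 249.8]
50 [  0.3 250.3]
55 [-10.6 249.8]
60 [-21.5 248.4]
```

apply_moves(
  series=[
    [[-5, 0, 0, 0], [-15, 0, 0, 0], [-30, 0, 0, 0], [-45, 0, 0, 0], [-60, 0, 0, 0], [-75, 0, 0, 0], [-90, 0, 0, 0], [-103, 0, 0, 0], [-111, 0, 0, 0], [-115, 0, 0, 0]],
  ],
)

```text
clock: 37.32
ee_pos: [734.4, -48.3, 222.2]
tool_rot: [-3.141, -0.001, 2.795]
force: [0.2, 0.1, -3.6]
gripper_width: 8.8
finger_force: 113.5
```

apply_moves(
  series=[
    [[0, 0, 3, 0], [0, 0, 8, 0], [0, 0, 14, 0], [0, 0, 20, 0], [0, 0, 26, 0], [0, 0, 31, 0], [0, 0, 35, 0], [0, 0, 37.5, 0], [0, 0, 37.5, 0], [0, 0, 37.5, 0]],
  ],
)

```text
clock: 38.15
ee_pos: [733.9, -47.7, 185.9]
tool_rot: [-3.142, 0.0, 2.796]
force: [0.1, -0.4, -2.2]
gripper_width: 8.6
finger_force: 113.5
```

apply_moves(
  series=[
    [[2, 0, 0, 0], [4, 0, 0, 0], [7, 0, 0, 0], [10, 0, 0, 0], [13, 0, 0, 0], [15, 0, 0, 0], [16, 0, 0, 0], [16, 0, 0, 0], [16, 0, 0, 0], [16, 0, 0, 0]],
  ],
)

```text
clock: 38.98
ee_pos: [718.9, -42.3, 185.8]
tool_rot: [-3.142, 0.0, 2.796]
force: [-0.9, -1.2, -3.1]
gripper_width: 8.6
finger_force: 113.5
```

Run:
```python
from h import *
s=manip.get_state();print(s["ee_pos"],s["tool_rot"],s["force"],s["wrist_torque"])
d=np.array(s["ee_pos"][:2])-[626,-8.7];print("s",d@[.941,-.339],"lat",d@[.339,.941])
```

```text
[718.89800897 -42.30729389 185.81669209] [-3.14151221e+00  8.52275935e-05  2.79575486e+00] [-0.86868943 -1.15846268 -3.05208645] [-0.01534753 -0.18533673 -0.00446986]
s 98.80989907140764 lat -0.13203851318877288
```

apply_moves(
  series=[
    [[0, 0, 0, 0], [0, 0, 0, 0], [0, 0, 0, 0], [2, 0, 0, 0], [3, 0, 0, 0], [5, 0, -2, 0], [7, 0, -5, 0], [10, 0, -8.6, 0], [14, 0, -12.5, 0], [18, 0, -16, 0]],
  ],
  squeeze=25,
)

```text
clock: 39.82
ee_pos: [702.9, -36.8, 203.1]
tool_rot: [3.141, 0.004, 2.795]
force: [8.1, -1.2, -0.2]
gripper_width: 8.6
finger_force: 113.8
```

```bash
cat >> h.py <<'E'
def look(nm):
    s=manip.get_state();print(s["clock"],np.round(s["ee_pos"],1),np.round(s["tool_rot"],3),"F",np.round(s["force"],1),"T",np.round(s["wrist_torque"],2))
    c=snap("side");cv2.imwrite(nm,cv2.resize(c["frame"][110:260,160:340,::-1],None,fx=4,fy=4));return c
def tiltest(c,base=(-30,-19)):
    "tilt of the silver cup: rim points fit plane, side camera range"
    pass
E
python3 -c "
from h import *
look('pics/s2.png')"
```

```text
39.8167 [702.9 -36.8 203.1] [3.141 0.004 2.795] F [ 8.1 -1.2 -0.2] T [-0.73 -2.35  0.1 ]
```

View pics/s2.png

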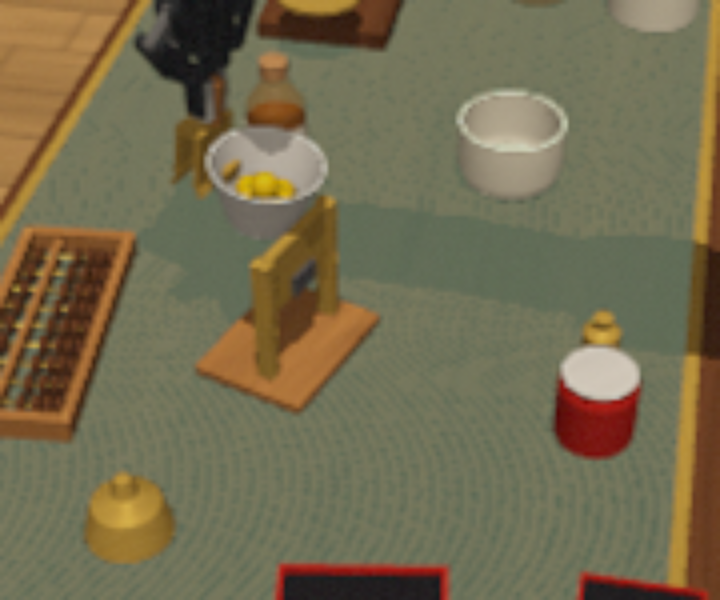

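The crop shows the cup still nearly level at (265,170), wall against the bar. The grip had not dropped, so I'll send the jaw value along with the squeeze.

apply_moves(
  series=[
    [[0, 0, 0, 0], [0, 0, 0, 0], [0, 0, 0, 0], [0, 0, 0, 0], [0, 0, 0, 0], [0, 0, 0, 0], [0, 0, 0, 0], [0, 0, 0, 0], [0, 0, 0, 0], [0, 0, 0, 0]],
  ],
  jaw=1,
  squeeze=25,
)

```text
clock: 40.7
ee_pos: [703.1, -36.7, 203.2]
tool_rot: [3.141, 0.004, 2.796]
force: [7.4, -2.6, 0.9]
gripper_width: 8.5
finger_force: 114.1
```

Run:
```python
from h import *
c=look('pics/s3.png');P=cloud(c);g=hsv(c)
s=manip.get_state();d=np.array(s["ee_pos"][:2])-[626,-8.7];print("s",d@[.941,-.339],"z",s["ee_pos"][2]+19)
```

```text
40.7 [703.1 -36.7 203.2] [3.141 0.004 2.796] F [ 7.4 -2.6  0.9] T [-0.61 -1.79  0.05]
s 82.00257060343257 z 222.1670502998869
```

The self-locking grip keeps its force. I'll take the cup to free counter next to the stand, where letting go a little is safe, and re-grip lightly there.

apply_moves(
  series=[
    [[-4, 0, 0, 0], [-10, 0, 0, 0], [-12, 0, -6, 0], [-12, 0, -16, 0], [-12, 0, -26, 0], [-12, 0, -36, 0], [-12, 0, -43, 0], [-12, 0, -46, 0], [-12, 0, -46, 0], [-12, 0, -46, 0]],
  ],
)

```text
clock: 41.58
ee_pos: [713.0, -40.1, 247.8]
tool_rot: [3.142, -0.0, 2.796]
force: [-0.2, 0.1, -3.0]
gripper_width: 8.4
finger_force: 113.5
```

apply_moves(
  series=[
    [[3, -6, 0, 0], [10, -20, 0, 0], [19, -38, 0, 0], [29, -58, 0, 0], [39, -78, 0, 0], [49, -98, 0, 0], [58, -116, 0, 0], [65, -130, 0, 0], [70.6, -141.2, 0, 0], [70.6, -141.2, 0, 0]],
  ],
)

```text
clock: 42.42
ee_pos: [597.2, -151.5, 248.0]
tool_rot: [-3.141, -0.0, 2.793]
force: [-0.6, -0.2, -3.0]
gripper_width: 8.7
finger_force: 113.5
```

apply_moves(
  series=[
    [[0, 0, 5, 0], [0, 0, 15, 0], [0, 0, 30, 0], [0, 0, 45, 0], [0, 0, 60, 0], [0, 0, 75, 0], [0, 0, 90, 0], [0, 0, 105, 0], [0, 0, 115, 0], [0, 0, 118, 0]],
  ],
)

```text
clock: 43.25
ee_pos: [598.2, -148.2, 127.3]
tool_rot: [-3.141, -0.003, 2.797]
force: [0.3, -0.2, -3.4]
gripper_width: 8.5
finger_force: 113.5
```

Run:
```python
from h import *
c=snap("side");s=manip.get_state();print(np.round(s["ee_pos"],1),np.round(s["force"],1))
cv2.imwrite("pics/s4.png",cv2.resize(c["frame"][110:260,160:340,::-1],None,fx=4,fy=4))
P=cloud(c);d=np.array(s["ee_pos"]);k=np.hypot(P[...,0]-d[0]+55,P[...,1]-d[1]-20)<50;print("cup z",P[k][:,2].max())
```

```text
[ 598.4 -148.5  127.9] [-0.8  0.9 -3.4]
cup z 585.8249586520651
```

View pics/s4.png

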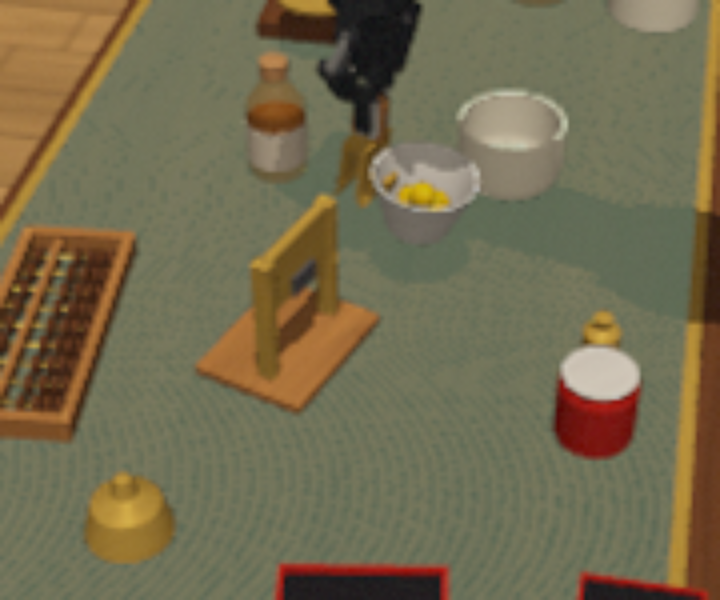

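The crop shows the cup at (425,190) upright with its pills, over free counter.

apply_moves(
  series=[
    [[0, 0, 5, 0], [0, 0, 12, 0], [0, 0, 20, 0], [0, 0, 28, 0], [0, 0, 36, 0], [0, 0, 42, 0], [0, 0, 46, 0], [0, 0, 49, 0], [0, 0, 50, 0], [0, 0, 50, 0]],
  ],
)

```text
clock: 44.13
ee_pos: [599.6, -149.4, 80.3]
tool_rot: [3.141, 0.001, 2.796]
force: [0.7, -0.8, 4.3]
gripper_width: 8.9
finger_force: 114.8
```

apply_moves(
  series=[
    [[0, 0, 0.5, 0], [0, 0, 1, 0], [0, 0, 1.5, 0], [0, 0, 2, 0], [0, 0, 2, 0], [0, 0, 2, 0], [0, 0, 2, 0], [0, 0, 2, 0], [0, 0, 2, 0], [0, 0, 2, 0]],
  ],
  jaw=0.78,
  squeeze=20,
)

```text
clock: 44.97
ee_pos: [600.6, -149.7, 79.2]
tool_rot: [3.141, 0.004, 2.796]
force: [4.2, -1.7, 10.3]
gripper_width: 9.6
finger_force: 39.4
```

apply_moves(
  series=[
    [[0, 0, -1, 0], [0, 0, -1, 0], [0, 0, -1, 0], [0, 0, -1, 0], [0, 0, -1, 0], [0, 0, -1, 0], [0, 0, -1, 0], [0, 0, -1, 0], [0, 0, -1, 0], [0, 0, -1, 0]],
  ],
  jaw=0.765,
  squeeze=20,
)

```text
clock: 45.8
ee_pos: [598.9, -149.1, 78.8]
tool_rot: [-3.142, -0.0, 2.796]
force: [-1.7, -0.4, 0.3]
gripper_width: 10.0
finger_force: 0.1
```

apply_moves(
  series=[
    [[0, 0, 1, 0], [0, 0, 3, 0], [0, 0, 4.5, 0], [0, 0, 4.5, 0], [0, 0, 4.5, 0], [0, 0, 4.5, 0], [0, 0, 4.5, 0], [0, 0, 4.5, 0], [0, 0, 4.5, 0], [0, 0, 4.5, 0]],
  ],
  jaw=0.74,
)

```text
clock: 46.63
ee_pos: [598.9, -149.2, 74.4]
tool_rot: [-3.142, 0.0, 2.796]
force: [0.0, 0.2, -0.4]
gripper_width: 11.1
finger_force: 0.0
```

apply_moves(
  series=[
    [[0, 0, 0, 0], [0, 0, 0, 0], [0, 0, 0, 0], [0, 0, 0, 0], [0, 0, 0, 0], [0, 0, 0, 0], [0, 0, 0, 0], [0, 0, 0, 0], [0, 0, 0, 0], [0, 0, 0, 0]],
  ],
  jaw=1,
  squeeze=20,
)

```text
clock: 47.47
ee_pos: [599.0, -149.2, 74.4]
tool_rot: [-3.142, 0.0, 2.796]
force: [1.3, 0.8, 2.7]
gripper_width: 9.6
finger_force: 20.6
```

Run:
```python
from h import *
c=look("pics/s5.png");np.savez("pics/s5.npz",**c)
P=cloud(c);s=manip.get_state();e=np.array([.941,-.339]);p=np.array(s["ee_pos"][:2])
g=hsv(c);sx=(P[...,:2]-p)@e;ly=(P[...,:2]-p)@[.339,.941]
m=(g[...,1]<60)&(g[...,2]>90)&(sx>-115)&(sx<-5)&(abs(ly)<55)&(P[...,2]>50)
print("high rim pts by s:",[(b,np.percentile(P[...,2][m&(abs(sx-b)<5)],97).round(1)) for b in(-100,-80,-60,-40,-20) if (m&(abs(sx-b)<5)).sum()>5])
```

```text
47.4667 [ 599.  -149.2   74.4] [-3.142  0.     2.796] F [1.3 0.8 2.7] T [ 0.04 -0.09 -0.08]
high rim pts by s: [(-80, np.float64(55.7)), (-60, np.float64(56.2)), (-40, np.float64(389.9)), (-20, np.float64(423.3))]
```

View pics/s5.png

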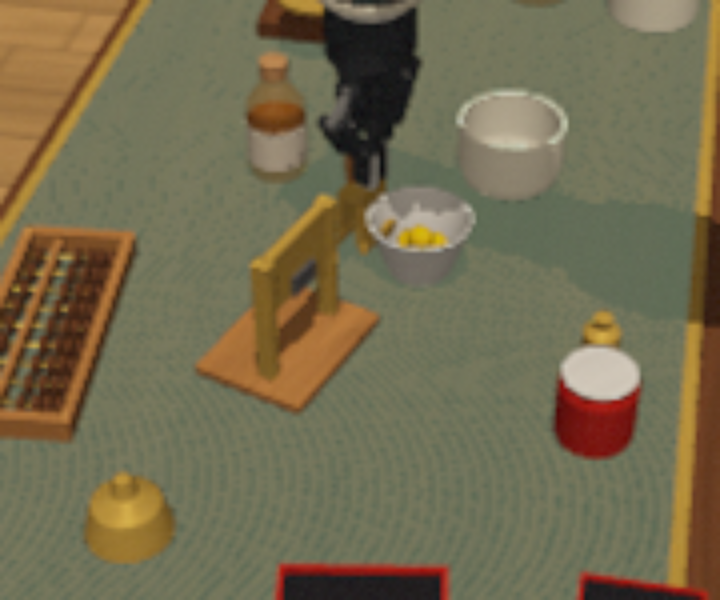

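The crop shows the cup standing level on its foot at (420,235), and the grip now reads 20 N. I'll lift gently and see whether it swings.

apply_moves(
  series=[
    [[0, 0, -1, 0], [0, 0, -3, 0], [0, 0, -6, 0], [0, 0, -10, 0], [0, 0, -16, 0], [0, 0, -24, 0], [0, 0, -33, 0], [0, 0, -43, 0], [0, 0, -53, 0], [0, 0, -60, 0]],
  ],
)

```text
clock: 48.35
ee_pos: [599.3, -149.3, 136.1]
tool_rot: [3.141, 0.001, 2.796]
force: [0.5, -0.1, -2.8]
gripper_width: 9.5
finger_force: 19.8
```

apply_moves(
  series=[
    [[0, 0, -10, 0], [0, 0, -24, 0], [0, 0, -40, 0], [0, 0, -56, 0], [0, 0, -72, 0], [0, 0, -88, 0], [0, 0, -102, 0], [0, 0, -114, 0], [0, 0, -122, 0], [0, 0, -126, 0]],
  ],
)

```text
clock: 49.18
ee_pos: [599.1, -149.2, 261.6]
tool_rot: [3.141, 0.001, 2.796]
force: [-0.1, -0.5, -2.3]
gripper_width: 9.9
finger_force: 19.8
```

```bash
cat >> h.py <<'E'
def cuptilt(nm=None):
    "principal plane of the bright rim/saddle is hard; print z of silver extremes along s"
    c=snap("side");P=cloud(c);s=manip.get_state();p=np.array(s["ee_pos"]);g=hsv(c)
    sx=(P[...,:2]-p[:2])@[.941,-.339];ly=(P[...,:2]-p[:2])@[.339,.941];zr=P[...,2]-p[2]-19
    m=(g[...,1]<45)&(g[...,2]>110)&(sx>-125)&(sx<110)&(abs(ly)<55)&(zr<-15)&(zr>-140)
    l=cv2.connectedComponentsWithStats(m.astype(np.uint8));k=1+np.argmax(l[2][1:,4]);m=l[1]==k
    print("cup px",m.sum(),"s",sx[m].min().round(),sx[m].max().round(),"zrel pivot",zr[m].min().round(),zr[m].max().round())
    b=g[...,0];gm=(b>15)&(b<28)&(g[...,1]>90)&(sx>-20)&(sx<120)&(abs(ly)<30)&(zr<20)&(zr>-100)
    print("saddle",gm.sum(),"s",np.percentile(sx[gm],[2,98]).round(),"z",np.percentile(zr[gm],[2,98]).round())
    ym=(b>20)&(b<33)&(g[...,1]>150)&(sx>-130)&(sx<60)&(abs(ly)<50)&(zr<-20);print("pills px",ym.sum())
    if nm: v,u=np.nonzero(m);x,y=int(u.mean()),int(v.mean());cv2.imwrite(nm,cv2.resize(c["frame"][max(0,y-60):y+60,max(0,x-80):x+80,::-1],None,fx=4,fy=4))
    return c
E
python3 -c "
from h import *
s=manip.get_state();print(np.round(s['ee_pos'],1),np.round(s['wrist_torque'],2))
cuptilt('pics/s6.png')"
```

```text
[ 599.1 -149.2  261.6] [-0.08 -0.02  0.  ]
cup px 265 s -97.0 -0.0 zrel pivot -73.0 -36.0
saddle 169 s [-16.  20.] z [-80. -22.]
pills px 26
```

View pics/s6.png

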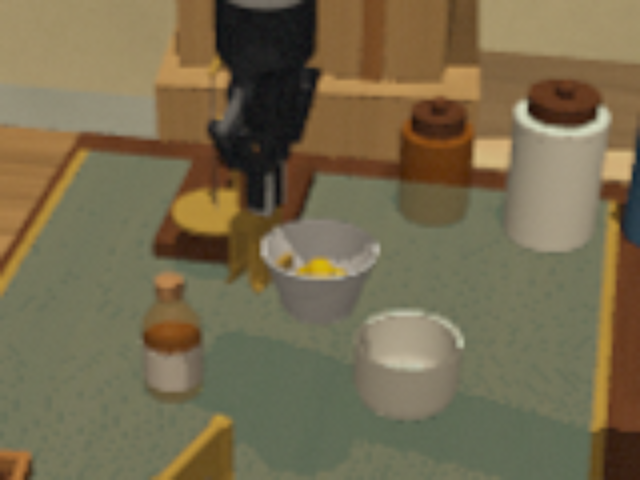

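The crop shows the cup level at (320,270), held at 20 N. Now back behind the bar.

apply_moves(
  series=[
    [[-4, 6, 0, 0], [-13, 20, 0, 0], [-25, 38, 0, 0], [-38, 58, 0, 0], [-51, 78, 0, 0], [-64, 98, 0, 0], [-76, 116, 0, 0], [-85, 130, 0, 0], [-92.7, 141, 0, 0], [-92.7, 141, 0, 0]],
  ],
)

```text
clock: 50.07
ee_pos: [735.3, -44.7, 258.1]
tool_rot: [3.141, -0.002, 2.799]
force: [0.3, 1.1, -2.7]
gripper_width: 9.5
finger_force: 19.9
```

apply_moves(
  series=[
    [[0, 0, 4, 0], [0, 0, 12, 0], [0, 0, 22, 0], [0, 0, 33, 0], [0, 0, 44, 0], [0, 0, 55, 0], [0, 0, 65, 0], [0, 0, 72, 0], [0, 0, 75, 0], [0, 0, 75, 0]],
  ],
)

```text
clock: 50.9
ee_pos: [733.7, -47.9, 184.5]
tool_rot: [-3.141, -0.001, 2.796]
force: [0.4, -0.4, -2.2]
gripper_width: 9.8
finger_force: 19.8
```

```bash
cat >> h.py <<'E'
def st():
    s=manip.get_state();d=np.array(s["ee_pos"][:2])-[626,-8.7]
    print(s["clock"],"s",round(d@[.941,-.339],1),"lat",round(d@[.339,.941],1),"piv z",round(s["ee_pos"][2]+19,1),"F",np.round(s["force"],1),"T",np.round(s["wrist_torque"],2),"grip",np.round(s["finger_force"],1))
E
python3 -c "
from h import *
st();cuptilt()"
```

```text
50.9 s 114.6 lat -0.4 piv z 203.5 F [ 0.4 -0.4 -2.2] T [ 0.   -0.06 -0.01] grip 19.8
cup px 399 s -97.0 -1.0 zrel pivot -94.0 -35.0
saddle 168 s [-19.  22.] z [-82. -16.]
pills px 69
```

apply_moves(
  series=[
    [[6, 0, 0, 0], [14, 0, 0, 0], [18.4, 0, -0.8, 0], [22, 0, -5, 0], [25.8, 0, -8.9, 0], [29.8, 0, -12.7, 0], [33.8, 0, -16.3, 0], [38, 0, -19.7, 0], [42.5, 0, -23, 0], [51.7, 0, -28.8, 0]],
  ],
)

```text
clock: 51.78
ee_pos: [685.1, -30.6, 214.2]
tool_rot: [-3.141, 0.0, 2.795]
force: [2.2, 0.6, -2.4]
gripper_width: 9.8
finger_force: 20.1
```

```bash
python3 -c "
from h import *
st();cuptilt()"
```

```text
51.7833 s 63.1 lat -0.5 piv z 233.2 F [ 2.2  0.6 -2.4] T [-0.02 -0.57 -0.01] grip 20.1
cup px 320 s -85.0 16.0 zrel pivot -93.0 -40.0
saddle 184 s [-17.  34.] z [-84. -19.]
pills px 80
```

apply_moves(
  series=[
    [[5, 0, -2.7, 0], [9.7, 0, -5.1, 0], [14.7, 0, -7.3, 0], [19.8, 0, -9.3, 0], [25, 0, -11, 0], [30.2, 0, -12.6, 0], [35.5, 0, -13.9, 0], [40.8, 0, -15, 0], [46, 0, -15.8, 0], [46, 0, -15.8, 0]],
  ],
)

```text
clock: 52.67
ee_pos: [641.2, -14.4, 230.2]
tool_rot: [3.142, -0.0, 2.796]
force: [0.0, -0.3, -1.4]
gripper_width: 9.8
finger_force: 20.5
```

```bash
python3 -c "
from h import *
st();cuptilt('pics/s7.png')"
```

```text
52.6667 s 16.2 lat -0.2 piv z 249.2 F [ 0.  -0.3 -1.4] T [-0.15 -0.09 -0.01] grip 20.5
cup px 320 s -57.0 26.0 zrel pivot -112.0 -16.0
saddle 259 s [-17.  57.] z [-94. -11.]
pills px 115
```

View pics/s7.png

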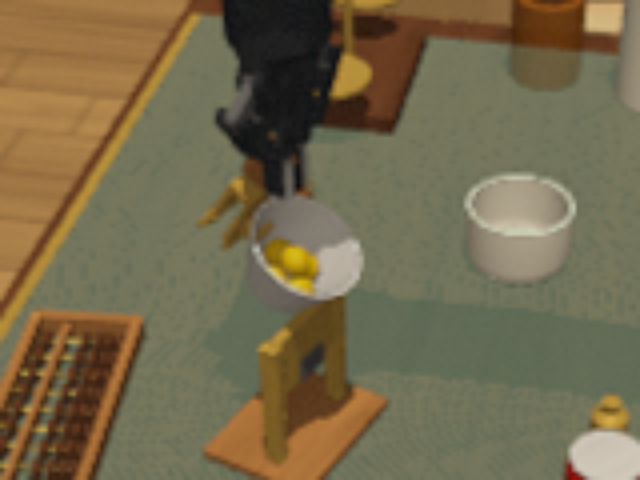

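The crop shows the cup at (305,250) tilted about 42° over the bar, with the pills at (295,262). It pivots under very little force. I'll go on to about 52°, lift off, and work out the path to the pot.

apply_moves(
  series=[
    [[4, 0, -0.5, 0], [8, 0, -0.9, 0], [12, 0, -1.2, 0], [16.6, 0, -1.2, 0], [20, 0, -1.2, 0], [23, 0, -1, 0], [23, 0, -1, 0], [22, 0, -4, 0], [21, 0, -12, 0], [20, 0, -25, 0]],
  ],
)

```text
clock: 53.55
ee_pos: [622.7, -8.0, 254.6]
tool_rot: [-3.141, -0.002, 2.796]
force: [-0.3, 0.4, -3.7]
gripper_width: 9.6
finger_force: 20.3
```

Run:
```python
from h import *
st();c=cuptilt();print("pot",rimfit(c,(493,-286),58,48),rimfit(snap("top"),(493,-286),58,48))
for th in range(50,100,5): print(th,pivot(th,22,(48,59),1).round(1), "Rm",(pivot(th,22,(48,59),1)+rot([-105,-38],np.radians(th))).round(1))
s=manip.get_state();p=pivot(52,22,(48,59),1);xy=np.array([493,-286])+p[0]*np.array([.941,-.339])
print(xy,p[1]-19,rel(*xy,260,2.796))
```

```text
53.55 s -3.4 lat -0.5 piv z 273.6 F [-0.3  0.4 -3.7] T [0.02 0.1  0.03] grip 20.3
cup px 298 s -41.0 41.0 zrel pivot -114.0 -21.0
saddle 274 s [-18.  72.] z [-99. -10.]
pills px 129
pot (array([ 492.2, -284.9,   47.8]), 120, np.float64(58.2)) (array([ 492.1, -288.4,   47.9]), 95, np.float64(57.9))
50 [ 54.3 177.6] Rm [15.9 72.8]
55 [ 43.9 177.7] Rm [14.8 69.9]
60 [ 33.6 176.9] Rm [14. 67.]
65 [ 23.4 175.2] Rm [13.4 64. ]
70 [ 13.3 172.6] Rm [13.1 61. ]
75 [  3.6 169.2] Rm [13.1 57.9]
80 [ -5.9 164.9] Rm [13.3 54.9]
85 [-14.9 159.8] Rm [13.8 51.9]
90 [-23.4 153.9] Rm [14.6 48.9]
95 [-31.4 147.3] Rm [15.6 46. ]
[ 540.1725159  -302.99413697] 158.7727618562867 (array([ -21. , -305.8,   -3.2]), -0.0)
```

apply_moves(
  series=[
    [[-0.5, -4, 0, 0], [-1, -12, -2, 0], [-2, -24, -5, 0], [-3, -39, -5, 0], [-4, -56, -5, 0], [-5, -74, -5, 0], [-6.5, -92, -5, 0], [-8, -110, -5, 0], [-9, -128, -5, 0], [-10, -146, -5, 0]],
  ],
)

```text
clock: 54.48
ee_pos: [581.9, -151.3, 259.9]
tool_rot: [-3.141, -0.0, 2.794]
force: [-0.2, -0.5, -3.6]
gripper_width: 9.8
finger_force: 20.3
```

apply_moves(
  series=[
    [[-1, -18, 0, 0], [-2.5, -36, 0, 0], [-4, -54, 0, 0], [-5, -72, 0, 0], [-6.5, -90, 0, 0], [-8, -108, 0, 0], [-9, -126, 0, 0], [-10, -142, 0, 0], [-11, -153, 0, 0], [-11, -159.8, 0, 0]],
  ],
)

```text
clock: 55.32
ee_pos: [537.9, -305.2, 259.9]
tool_rot: [-3.141, -0.0, 2.793]
force: [-0.0, -0.2, -2.2]
gripper_width: 9.9
finger_force: 20.3
```

Run:
```python
from h import *
c=cuptilt();print("pot",rimfit(c,(493,-286),58,48))
s=manip.get_state();p=pivot(52,22,(48,59),1);xy=np.array([492.5,-286.5])+p[0]*np.array([.941,-.339])
print(s["clock"],s["ee_pos"],xy,p[1]-19,rel(*xy,p[1]-19,2.796))
```

```text
cup px 219 s -42.0 37.0 zrel pivot -105.0 -36.0
saddle 177 s [-16.  73.] z [-95.   2.]
pills px 62
pot (array([ 492.7, -285.2,   47.9]), 116, np.float64(58.6))
55.3667 [ 537.69482497 -305.6105856   259.94051068] [ 539.6725159  -303.49413697] 158.7727618562867 (array([ -1.1,   2.8, 101.2]), -0.003)
```

apply_moves(
  series=[
    [[-1, 2, 5, 0], [-1, 2.5, 15, 0], [-1, 2.5, 28, 0], [-1, 2.5, 42, 0], [-1, 2.5, 56, 0], [-1, 2.5, 70, 0], [-1, 2.5, 82, 0], [-1, 2.5, 90, 0], [-1, 2.5, 93, 0], [-1, 2.5, 93, 0]],
  ],
)

```text
clock: 56.2
ee_pos: [541.0, -300.4, 166.2]
tool_rot: [-3.142, -0.001, 2.796]
force: [-0.1, -0.2, -2.8]
gripper_width: 9.7
finger_force: 20.3
```

Run:
```python
from h import *
c=cuptilt();print("pot",rimfit(c,(493,-286),58,48))
s=manip.get_state();p=pivot(52,22,(48,59),1);xy=np.array([492.5,-286.5])+p[0]*np.array([.941,-.339])
print(s["clock"],s["ee_pos"],np.round(s["force"],1),xy,p[1]-19,rel(*xy,p[1]-19,2.796))
```

```text
cup px 196 s -39.0 36.0 zrel pivot -105.0 -45.0
saddle 162 s [-16.  77.] z [-97.  -5.]
pills px 59
pot (array([ 492.2, -284.7,   47.5]), 115, np.float64(58.7))
56.25 [ 541.2033286  -300.68313512  166.98141884] [ 0.5  0.3 -2.1] [ 539.6725159  -303.49413697] 158.7727618562867 (array([ 0.5, -3.2,  8.2]), 0.0)
```

apply_moves(
  series=[
    [[0.2, -1.5, 4, 0], [0.5, -3, 8.2, 0], [3.5, -3, 8.3, 0], [6.7, -3, 8.3, 0], [11.8, -3, 8.6, 0], [17, -3, 9.1, 0], [22, -3, 9.9, 0], [27.2, -3, 10.8, 0], [27.2, -3, 10.8, 0], [27.2, -3, 10.8, 0]],
  ],
)

```text
clock: 57.08
ee_pos: [514.2, -294.3, 156.3]
tool_rot: [3.141, -0.0, 2.796]
force: [0.1, -0.1, 0.8]
gripper_width: 9.6
finger_force: 20.9
```

```bash
cat >> h.py <<'E'
def pst(th,lam=22):
    c=cuptilt();print("pot",rimfit(c,(493,-286),58,48))
    s=manip.get_state();p=pivot(th,lam,(48,59),1);xy=np.array([492.5,-286.5])+p[0]*np.array([.941,-.339])
    print(s["clock"],np.round(s["ee_pos"],1),np.round(s["force"],1),np.round(s["wrist_torque"],2),"grip",s["finger_force"],"to model",th,rel(*xy,p[1]-19,2.796))
E
python3 -c "
from h import *
pst(65)"
```

```text
cup px 254 s -20.0 62.0 zrel pivot -107.0 -29.0
saddle 181 s [-0. 85.] z [-96.   0.]
pills px 57
pot (array([ 492.5, -285.5,   48. ]), 81, np.float64(58.2))
57.1333 [ 514.3 -294.4  156.3] [-0.   0.5  0.7] [-0.05  0.21 -0.02] grip 20.963686108589172 to model 65 (array([-0.2, -0. ,  0.1]), -0.0)
```

apply_moves(
  series=[
    [[3, 0, 0.7, 0], [6.5, 0, 1.6, 0], [10.1, 0, 2.6, 0], [13, 0, 3.6, 0], [16.5, 0, 4.8, 0], [19.8, 0, 6, 0], [23, 0, 7.4, 0], [26, 0, 8.8, 0], [29.3, 0, 10.3, 0], [29.3, 0, 10.3, 0]],
  ],
)

```text
clock: 57.97
ee_pos: [486.2, -284.2, 145.5]
tool_rot: [3.142, -0.001, 2.796]
force: [0.9, -0.0, 0.9]
gripper_width: 9.8
finger_force: 21.1
```

```bash
python3 -c "
from h import *
pst(80)"
```

```text
cup px 270 s 8.0 85.0 zrel pivot -104.0 -21.0
saddle 206 s [25. 93.] z [-91.  11.]
pills px 39
pot (array([ 492.4, -284.8,   47.8]), 79, np.float64(58.3))
58.0167 [ 486.5 -284.3  145.6] [ 0.2 -0.7  1.2] [-0.18 -0.07 -0.02] grip 21.07285737991333 to model 80 (array([-0.5, -0. , -0.2]), -0.0)
```

apply_moves(
  series=[
    [[3, 0, 1.6, 0], [6, 0, 3.3, 0], [9, 0, 5.1, 0], [12, 0, 7, 0], [15, 0, 9, 0], [17.5, 0, 11, 0], [17.5, 0, 11, 0], [17.5, 0, 11, 0], [17.5, 0, 11, 0], [17.5, 0, 11, 0]],
  ],
)

```text
clock: 58.85
ee_pos: [470.3, -278.5, 134.8]
tool_rot: [-3.142, -0.0, 2.796]
force: [-1.6, 0.7, 3.9]
gripper_width: 9.9
finger_force: 21.7
```

Run:
```python
from h import *
pst(90)
t=snap("top");h=hsv(t);P=cloud(t);m=(h[...,0]>20)&(h[...,0]<33)&(h[...,1]>150)&(np.hypot(P[...,0]-492,P[...,1]+286)<70);print("top yellow",[ (a.round(),b[4],P[int(a[1]),int(a[0])].round()) for a,b in blobs(m,3)])
c=snap("side");cv2.imwrite("pics/s8.png",cv2.resize(c["frame"][95:195,220:350,::-1],None,fx=5,fy=5))
```

```text
cup px 259 s 26.0 93.0 zrel pivot -97.0 -16.0
saddle 216 s [35. 94.] z [-78.  19.]
pills px 38
pot (array([ 492.1, -285.5,   47.5]), 77, np.float64(58.2))
58.9 [ 470.3 -278.5  134.8] [-3.   0.7  2.6] [ 0.12  0.59 -0.01] grip 21.71060711145401 to model 90 (array([-0.1,  0. , -0.1]), -0.0)
top yellow [(array([381., 181.]), np.int32(58), array([ 545., -292.,  157.])), (array([373., 194.]), np.int32(27), array([ 515., -283.,   85.])), (array([366., 209.]), np.int32(23), array([ 467., -268.,   23.]))]
```

View pics/s8.png

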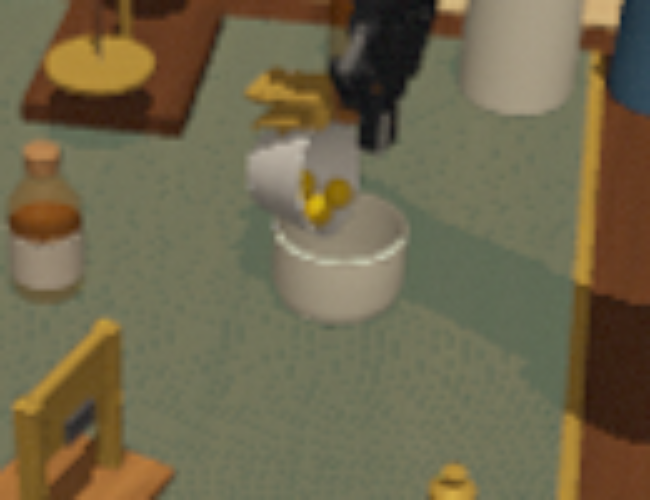

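The crop shows the cup tipped past about 75° at (305,180), with pills at its mouth (320,205) over the pot. The top view already shows one pill low in the pot. I'll tip further and hold.

apply_moves(
  series=[
    [[2, 0, 1.5, 0], [4, 0, 3.2, 0], [6, 0, 5, 0], [8, 0, 6.6, 0], [8, 0, 6.6, 0], [8, 0, 6.6, 0], [8, 0, 6.6, 0], [8, 0, 6.6, 0], [8, 0, 6.6, 0], [8, 0, 6.6, 0]],
  ],
)

```text
clock: 59.83
ee_pos: [462.9, -275.9, 128.3]
tool_rot: [-3.141, 0.0, 2.796]
force: [-1.8, 1.1, 3.8]
gripper_width: 10.1
finger_force: 22.1
```

```bash
cat >> h.py <<'E'
def yel():
    for n in("top","side"):
        t=snap(n);h=hsv(t);P=cloud(t);m=(h[...,0]>20)&(h[...,0]<33)&(h[...,1]>150)&(np.hypot(P[...,0]-505,P[...,1]+290)<75);print(n,"yellow",[ (a.round().tolist(),int(b[4]),P[int(a[1]),int(a[0])].round().tolist()) for a,b in blobs(m,3)])
E
python3 - <<'E'
from h import *
pst(95);yel()
E
```

```text
cup px 317 s 33.0 93.0 zrel pivot -94.0 -15.0
saddle 156 s [32. 92.] z [-9. 20.]
pills px 14
pot (array([ 492.2, -285.4,   47.5]), 77, np.float64(58.7))
59.8833 [ 462.9 -275.9  128.3] [-2.6  0.6  5.1] [0.06 0.41 0.05] grip 22.113183438777924 to model 95 (array([ 0.,  0., -0.]), -0.0)
top yellow [([380.0, 183.0], 63, [538.0, -287.0, 164.0]), ([361.0, 201.0], 8, [494.0, -252.0, 25.0]), ([369.0, 210.0], 22, [467.0, -278.0, 22.0])]
side yellow [([274.0, 113.0], 8, [551.0, -301.0, 163.0]), ([280.0, 114.0], 4, [531.0, -293.0, 161.0]), ([289.0, 144.0], 17, [494.0, -313.0, 25.0])]
```

apply_moves(
  series=[
    [[2, 0, 2, 0], [4, 0, 4, 0], [7.4, 0, 7.2, 0], [7.4, 0, 7.2, 0], [7.4, 0, 7.2, 0], [7.4, 0, 7.2, 0], [7.4, 0, 7.2, 0], [7.4, 0, 7.2, 0], [7.4, 0, 7.2, 0], [7.4, 0, 7.2, 0]],
  ],
)

```text
clock: 60.82
ee_pos: [455.9, -273.3, 121.1]
tool_rot: [-3.142, -0.0, 2.796]
force: [-3.0, 0.4, 3.6]
gripper_width: 9.3
finger_force: 22.1
```

apply_moves(
  series=[
    [[0, 0, -4, 0], [0, 0, -10, 0], [0, 0, -18, 0], [0, 0, -28, 0], [0, 0, -40, 0], [0, 0, -54, 0], [0, 0, -68, 0], [0, 0, -80, 0], [0, 0, -90, 0], [0, 0, -95, 0]],
  ],
)

```text
clock: 61.65
ee_pos: [456.3, -273.6, 218.1]
tool_rot: [-3.142, 0.002, 2.796]
force: [0.0, -0.9, -2.3]
gripper_width: 9.6
finger_force: 21.5
```

Run:
```python
from h import *
st();yel();cuptilt();c=pills();P=cloud(c);h=hsv(c)
print("pot",rimfit(snap("side"),(493,-286),58,48),rimfit(c,(493,-286),58,48))
```

```text
61.65 s -69.9 lat -306.8 piv z 237.1 F [ 0.  -0.9 -2.3] T [0.05 0.14 0.03] grip 21.5
top yellow [([388.0, 182.0], 80, [530.0, -284.0, 254.0]), ([368.0, 192.0], 16, [524.0, -282.0, 20.0]), ([363.0, 203.0], 28, [491.0, -260.0, 21.0]), ([370.0, 209.0], 25, [470.0, -284.0, 27.0])]
side yellow [([276.0, 88.0], 4, [545.0, -292.0, 261.0]), ([280.0, 89.0], 3, [531.0, -288.0, 261.0]), ([289.0, 144.0], 17, [494.0, -313.0, 25.0])]
cup px 326 s 39.0 100.0 zrel pivot -89.0 -15.0
saddle 85 s [ 6. 89.] z [-9. 20.]
pills px 16
61.8 [ 456.  -273.3  216.2] [3.142e+00 1.000e-03 2.796e+00] 9.82121143669465
[253. 182.] 193 [ 468.  -286.4   19. ]
[277. 191.] 182 [ 489.8 -261.5   19. ]
[238. 204.] 121 [ 490.1 -316.2   19. ]
[263. 213.] 253 [ 512.3 -289.3   19. ]
pot (array([ 492.1, -285. ,   47.8]), 110, np.float64(58.5)) (array([ 491.9, -287.3,   47.2]), 646, np.float64(60.7))
```

apply_moves(
  series=[
    [[-5, 0, -3, 0], [-15, 0, -10, 0], [-30, 0, -20, 0], [-45, 0, -30, 0], [-60, 0, -40, 0], [-75, 0, -50, 0], [-88, 0, -55, 0], [-95, 0, -60, 0], [-100, 0, -60, 0], [-100, 0, -60, 0]],
  ],
)

```text
clock: 62.73
ee_pos: [550.4, -307.3, 275.4]
tool_rot: [-3.141, -0.001, 2.796]
force: [-0.4, -0.1, -3.2]
gripper_width: 10.0
finger_force: 21.4
```

Run:
```python
from h import *
c=pills();yel();cuptilt()
a=c["frame"][:,:,::-1];b=cv2.resize(snap("side")["frame"][40:190,200:360,::-1],None,fx=2.5,fy=2.5)
cv2.imwrite("pics/f.png",np.hstack([a[:375,100:500],b[:375]]))
```

```text
62.7333 [ 550.4 -307.3  275.4] [-3.141e+00 -1.000e-03  2.796e+00] 9.970833846061334
[254. 103.] 140 [ 466.9 -285.8   19. ]
[276. 112.] 140 [ 488.8 -260.9   19. ]
[241. 126.] 101 [ 489.8 -314.2   19. ]
[258. 128.] 144 [ 500.9 -291.8   19. ]
[267. 142.] 131 [ 525.  -286.6   19. ]
top yellow [([370.0, 195.0], 62, [516.0, -286.0, 29.0]), ([379.0, 202.0], 28, [493.0, -313.0, 23.0]), ([363.0, 203.0], 28, [491.0, -259.0, 22.0]), ([370.0, 209.0], 26, [470.0, -285.0, 23.0])]
side yellow [([289.0, 145.0], 19, [494.0, -307.0, 28.0])]
cup px 335 s 37.0 97.0 zrel pivot -90.0 -15.0
saddle 97 s [-12.  85.] z [-14.  20.]
pills px 19
```

The numbers show five separate pills inside the pot's rim, near z 19, and the pot at its old place. Next I'll right the empty cup by rolling its foot back over the bar from the front.

Run:
```python
from h import *
for th in range(100,-1,-10):
    print(th,(np.array([0,125])-rot([-70,-97],np.radians(th))).round(1))
```

```text
100 [-107.7  177.1]
90 [-97. 195.]
80 [-83.4 210.8]
70 [-67.2 224. ]
60 [-49.  234.1]
50 [-29.3 241. ]
40 [ -8.7 244.3]
30 [ 12.1 244. ]
20 [ 32.6 240.1]
10 [ 52.1 232.7]
0 [ 70. 222.]
```

apply_moves(
  series=[
    [[2, 5, -2, 0], [8, 16, -8, 0], [15, 32, -10, 0], [24, 50, -10, 0], [33, 69, -10, 0], [42, 88, -10, 0], [51, 107, -10, 0], [60, 126, -10, 0], [68, 144, -10, 0], [76, 162, -10, 0]],
  ],
)

```text
clock: 63.82
ee_pos: [532.9, -126.9, 286.8]
tool_rot: [3.141, 0.001, 2.797]
force: [0.4, 0.3, -2.6]
gripper_width: 9.1
finger_force: 21.4
```

apply_moves(
  series=[
    [[9, 18, 0, 0], [18, 37, 0, 0], [27, 56, 0, 0], [36, 75, 0, 0], [45, 94, 0, 0], [53, 111, 0, 0], [60, 126, 0, 0], [66, 138, 0, 0], [69, 144.7, 0, 0], [69, 144.7, 0, 0]],
  ],
)

```text
clock: 64.65
ee_pos: [517.1, 32.5, 286.5]
tool_rot: [3.141, 0.0, 2.799]
force: [0.5, 0.7, -2.4]
gripper_width: 9.3
finger_force: 21.4
```

```bash
python3 -c "
from h import *
st();cuptilt()"
```

```text
64.65 s -116.5 lat 1.8 piv z 305.5 F [ 0.5  0.7 -2.4] T [ 0.03  0.17 -0.05] grip 21.4
cup px 531 s 38.0 99.0 zrel pivot -90.0 -15.0
saddle 124 s [32. 90.] z [-10.  20.]
pills px 0
```

apply_moves(
  series=[
    [[0, 0, 5, 0], [0, 0, 15, 0], [0, 0, 30, 0], [0, 0, 46, 0], [0, 0, 62, 0], [0, 0, 78, 0], [0, 0, 92, 0], [0, 0, 104, 0], [0, 0, 110, 0], [0, 0, 110, 0]],
  ],
)

```text
clock: 65.53
ee_pos: [516.7, 29.7, 174.3]
tool_rot: [-3.14, -0.002, 2.795]
force: [0.4, 0.6, -2.6]
gripper_width: 9.3
finger_force: 21.4
```

```bash
python3 -c "
from h import *
st();cuptilt()"
```

```text
65.5333 s -115.9 lat -0.9 piv z 193.3 F [ 0.4  0.6 -2.6] T [0.08 0.19 0.02] grip 21.4
cup px 453 s 38.0 100.0 zrel pivot -91.0 -15.0
saddle 171 s [ 32. 116.] z [-97.  20.]
pills px 0
```

apply_moves(
  series=[
    [[-6, 0, 0, 0], [-13, 0, 0, 0], [-18.9, 0, -0.5, 0], [-23, 0, -5, 0], [-27.5, 0, -10.7, 0], [-32.5, 0, -16.3, 0], [-37.5, 0, -21, 0], [-43, 0, -25.5, 0], [-48.7, 0, -29.5, 0], [-48.7, 0, -29.5, 0]],
  ],
)

```text
clock: 66.42
ee_pos: [564.6, 13.5, 206.5]
tool_rot: [3.141, 0.001, 2.795]
force: [-0.7, 0.8, -0.6]
gripper_width: 9.6
finger_force: 21.5
```

```bash
python3 -c "
from h import *
st();cuptilt()"
```

```text
66.4167 s -65.2 lat 0.1 piv z 225.5 F [-0.7  0.8 -0.6] T [0.14 0.35 0.02] grip 21.5
cup px 518 s -5.0 78.0 zrel pivot -105.0 -15.0
saddle 213 s [30. 91.] z [-91.  11.]
pills px 1
```

apply_moves(
  series=[
    [[-6, 0, -3.7, 0], [-12, 0, -7, 0], [-18.2, 0, -10.1, 0], [-25, 0, -12.8, 0], [-31.5, 0, -15.1, 0], [-37.9, 0, -17, 0], [-44.5, 0, -18.5, 0], [-51.5, 0, -19.6, 0], [-58.5, 0, -20.3, 0], [-58.5, 0, -20.3, 0]],
  ],
)

```text
clock: 67.3
ee_pos: [619.6, -6.5, 225.9]
tool_rot: [-3.141, 0.001, 2.795]
force: [0.7, -0.0, 0.4]
gripper_width: 9.5
finger_force: 21.1
```

apply_moves(
  series=[
    [[-7, 0, 0.2, 0], [-14, 0, 0.3, 0], [-20.8, 0, 0.3, 0], [-28, 0, 1.3, 0], [-35, 0, 2.7, 0], [-41.3, 0, 4.2, 0], [-48, 0, 6.4, 0], [-54.5, 0, 8.8, 0], [-60.8, 0, 11.6, 0], [-60.8, 0, 11.6, 0]],
  ],
)

```text
clock: 68.13
ee_pos: [676.6, -27.1, 213.6]
tool_rot: [-3.141, 0.001, 2.795]
force: [1.6, -0.4, -0.9]
gripper_width: 9.6
finger_force: 20.1
```

```bash
python3 -c "
from h import *
st();cuptilt()"
```

```text
68.1333 s 53.9 lat -0.2 piv z 232.6 F [ 1.6 -0.4 -0.9] T [ 0.12 -0.1  -0.01] grip 20.1
cup px 462 s -89.0 6.0 zrel pivot -97.0 -39.0
saddle 186 s [-12.  29.] z [-83.  -7.]
pills px 9
```

apply_moves(
  series=[
    [[0, 0, -4, 0], [0, 0, -12, 0], [0, 0, -24, 0], [0, 0, -36, 0], [2, -6, -42, 0], [5, -20, -42, 0], [9, -40, -42, 0], [13, -62, -42, 0], [17, -84, -42, 0], [22, -106, -42, 0]],
  ],
)

```text
clock: 69.02
ee_pos: [617.4, -120.9, 256.2]
tool_rot: [-3.141, -0.0, 2.795]
force: [0.5, -0.1, -2.3]
gripper_width: 9.6
finger_force: 19.9
```

apply_moves(
  series=[
    [[4, -18, 0, 0], [7, -30, 0, 0], [8.4, -35.6, 0, 0], [8.4, -35.6, 10, 0], [8.4, -35.6, 28, 0], [8.4, -35.6, 48, 0], [8.4, -35.6, 68, 0], [8.4, -35.6, 88, 0], [8.4, -35.6, 105, 0], [8.4, -35.6, 115, 0]],
  ],
)

```text
clock: 69.85
ee_pos: [598.4, -147.9, 138.3]
tool_rot: [-3.141, -0.003, 2.797]
force: [0.3, -0.2, -3.3]
gripper_width: 9.7
finger_force: 19.9
```

apply_moves(
  series=[
    [[0, 0, 10, 0], [0, 0, 20, 0], [0, 0, 30, 0], [0, 0, 40, 0], [0, 0, 45, 0], [0, 0, 45, 0], [0, 0, 45, 0], [0, 0, 45, 0], [0, 0, 45, 0], [0, 0, 45, 0]],
  ],
)

```text
clock: 70.68
ee_pos: [599.3, -149.5, 96.8]
tool_rot: [3.141, 0.001, 2.796]
force: [-0.5, -0.0, -1.9]
gripper_width: 9.8
finger_force: 19.9
```

```bash
python3 -c "
from h import *
st();cuptilt();print(manip.get_state()['ee_pos'])"
```

```text
70.6833 s 22.6 lat -141.5 piv z 115.8 F [-0.5 -0.  -1.9] T [-0.02 -0.07  0.03] grip 19.9
cup px 350 s -89.0 5.0 zrel pivot -98.0 -38.0
saddle 128 s [-11.  26.] z [-80.   1.]
pills px 0
[ 599.23007495 -149.45934984   96.66224555]
```

apply_moves(
  series=[
    [[0, 0, 3, 0], [0, 0, 6, 0], [0, 0, 9, 0], [0, 0, 12, 0], [0, 0, 14, 0], [0, 0, 16, 0], [0, 0, 18, 0], [0, 0, 20, 0], [0, 0, 21, 0], [0, 0, 21, 0]],
  ],
)

```text
clock: 71.57
ee_pos: [602.5, -150.6, 77.6]
tool_rot: [3.141, 0.008, 2.796]
force: [9.9, -3.0, 16.5]
gripper_width: 9.4
finger_force: 22.4
```

apply_moves(
  series=[
    [[0, 0, 0, 0], [0, 0, 0, 0], [0, 0, 0, 0], [0, 0, 0, 0], [0, 0, 0, 0], [0, 0, 0, 0], [0, 0, 0, 0], [0, 0, 0, 0], [0, 0, 0, 0], [0, 0, 0, 0]],
  ],
  jaw=0.73,
)

```text
clock: 72.4
ee_pos: [599.0, -149.4, 75.2]
tool_rot: [-3.142, -0.0, 2.796]
force: [0.1, -0.2, 0.6]
gripper_width: 11.7
finger_force: 0.0
```

```bash
python3 -c "
from h import *
st();cuptilt();print(manip.get_state()['ee_pos'])"
```

```text
72.4 s 22.3 lat -141.6 piv z 94.2 F [ 0.1 -0.2  0.6] T [-0.05 -0.02  0.03] grip 0.0
cup px 385 s -75.0 15.0 zrel pivot -86.0 -16.0
saddle 106 s [-2. 79.] z [-94.   1.]
pills px 4
[ 599.00828099 -149.44557535   75.22481975]
```

Run:
```python
from h import *
p=np.array(manip.get_state()["ee_pos"]);e=np.array([.941,-.339]);l=np.array([.339,.941])
for n in("side","wrist","top"):
    c=snap(n);P=cloud(c);g=hsv(c);q=P-p
    sx=q[...,:2]@e;ly=q[...,:2]@l
    m=(g[...,1]<60)&(g[...,2]>70)&(sx>-130)&(sx<40)&(abs(ly)<60)&(P[...,2]>3)&(P[...,2]<95)
    for b in range(-110,30,10):
        k=m&(abs(sx-b)<5)
        if k.sum()>4: print(n,b,k.sum(),"z",np.percentile(P[k][:,2],[3,97]).round(),"lat",np.percentile(ly[k],[3,97]).round())
    cv2.imwrite(f"pics/z_{n}.png",c["frame"][:,:,::-1])
a=cv2.imread("pics/z_side.png")[80:230,200:360];b=cv2.imread("pics/z_wrist.png")[90:290,150:370]
cv2.imwrite("pics/z.png",np.hstack([cv2.resize(a,(400,375)),cv2.resize(b,(400,375))]))
```

```text
side -110 9 z [3. 6.] lat [-57.  45.]
side -100 14 z [3. 6.] lat [-47.  57.]
side -90 9 z [3. 4.] lat [-58.  25.]
side -80 8 z [3. 4.] lat [-43.  47.]
side -70 65 z [ 3. 66.] lat [-32.  50.]
side -60 65 z [ 3. 64.] lat [-47.  44.]
side -50 59 z [ 4. 60.] lat [-47.  43.]
side -40 58 z [ 4. 59.] lat [-41.  45.]
side -30 53 z [ 5. 59.] lat [-42.  47.]
side -20 60 z [ 4. 57.] lat [-42.  44.]
side -10 68 z [14. 93.] lat [-37.  39.]
side 0 49 z [ 3. 53.] lat [-32.  45.]
side 10 36 z [ 6. 53.] lat [-18.  33.]
wrist -110 110 z [3. 4.] lat [-55.  57.]
wrist -100 117 z [3. 4.] lat [-56.  55.]
wrist -90 105 z [3. 4.] lat [-57.  51.]
wrist -80 80 z [3. 4.] lat [-59.  57.]
wrist -70 934 z [ 3. 67.] lat [-23.  24.]
wrist -60 1595 z [13. 65.] lat [-31.  32.]
wrist -50 1807 z [11. 63.] lat [-38.  38.]
wrist -40 1954 z [ 9. 61.] lat [-42.  41.]
wrist -30 1962 z [ 8. 59.] lat [-43.  43.]
wrist -20 1989 z [ 6. 58.] lat [-42.  42.]
wrist -10 2422 z [ 6. 91.] lat [-38.  39.]
wrist 0 1653 z [19. 55.] lat [-34.  34.]
wrist 10 737 z [35. 53.] lat [-25.  26.]
wrist 20 44 z [ 3. 52.] lat [-56.  42.]
top -60 10 z [ 4. 71.] lat [11. 32.]
top -50 17 z [ 7. 62.] lat [12. 38.]
top -40 20 z [ 6. 61.] lat [13. 41.]
top -30 23 z [ 4. 58.] lat [14. 43.]
top -20 22 z [ 5. 58.] lat [17. 42.]
top -10 15 z [14. 52.] lat [26. 42.]
```

View pics/z.png

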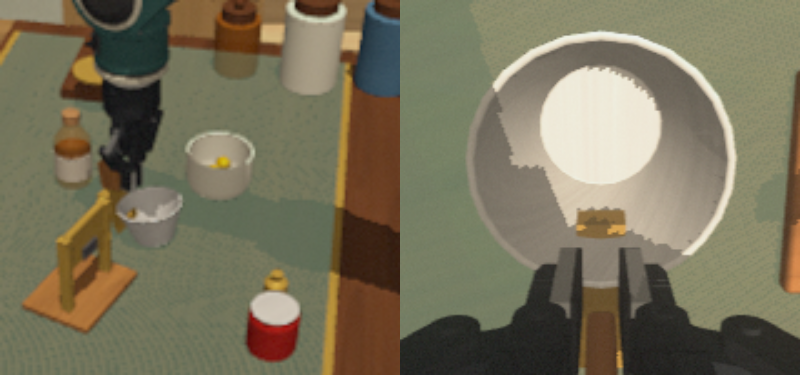

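The picture's left half shows the cup at (150,215). In the right half its rim is at (600,160), with the tab at (600,340) behind the fingers. The empty cup stands leaning back about 10° and has slid about 30 mm backwards, so I must re-grip the tab. I'll lift clear and measure it from behind.

apply_moves(
  series=[
    [[0, 0, -5, 0], [0, 0, -15, 0], [0, 0, -30, 0], [0, 0, -50, 0], [0, 0, -75, 0], [-10, 0, -100, 0], [-30, 0, -120, 0], [-55, 0, -130, 0], [-80, 0, -130, 0], [-95, 0, -130, 0]],
  ],
  jaw=0.6,
)

```text
clock: 73.43
ee_pos: [690.4, -182.3, 207.3]
tool_rot: [3.141, 0.003, 2.796]
force: [-0.0, 1.2, -0.4]
gripper_width: 16.9
finger_force: 0.0
```

apply_moves(
  series=[
    [[0, 0, 0, 0], [0, 0, 0, 0], [0, 0, 0, 0], [0, 0, 0, 0], [0, 0, 0, 0], [0, 0, 0, 0], [0, 0, 0, 0], [0, 0, 0, 0], [0, 0, 0, 0], [0, 0, 0, 0]],
  ],
  jaw=0.1,
)

```text
clock: 74.27
ee_pos: [688.4, -181.6, 205.3]
tool_rot: [-3.142, 0.0, 2.796]
force: [-0.1, 0.5, -0.2]
gripper_width: 38.5
finger_force: 0.0
```

```bash
cat >> h.py <<'E'
def cup_on_counter():
    s=manip.get_state();c=snap("wrist");P=cloud(c);g=hsv(c);p=np.array([599.,-149.4]);sx=(P[...,:2]-p)@[.941,-.339];ly=(P[...,:2]-p)@[.339,.941];z=P[...,2]
    print(np.round(s["ee_pos"],1),s["tool_rot"][2],s["gripper_width"])
    m=(z>80)&(z<125)&(abs(ly)<30)&(sx>0)&(sx<75);q=P[m]
    if len(q)>10:
        for lo in range(80,120,5):
            k=m&(z>=lo)&(z<lo+5)
            if k.sum()>8: print("tab z",lo,k.sum(),"s",sx[k].min().round(1),sx[k].max().round(1),"lat",ly[k].min().round(1),ly[k].max().round(1),cv2.minAreaRect(P[k][:,:2].astype(np.float32))[1:])
    m=(z>46)&(z<74)&(np.hypot(sx+29.5,ly)<50)&(np.hypot(sx+29.5,ly)>41)&(g[...,1]<70);q=np.c_[sx[m],ly[m],z[m]]
    A=np.c_[q[:,0],q[:,1],np.ones(len(q))];x=np.linalg.lstsq(A,q[:,2],rcond=None)[0];r=abs(q[:,2]-A@x)<4;x=np.linalg.lstsq(A[r],q[r,2],rcond=None)[0]
    print("rim plane slopes deg",np.degrees(np.arctan(x[:2])).round(1),"n",r.sum())
    return c
E
python3 -c "
from h import *
cup_on_counter()"
```

```text
[ 688.4 -181.6  205.3] 2.795800505265845 38.50092644842937
tab z 80 9 s 20.6 21.6 lat -4.5 4.1 ((8.62121868133545, 0.9603992104530334), 69.71975708007812)
tab z 85 10 s 21.7 23.5 lat -4.4 5.0 ((9.43945598602295, 1.612903118133545), 64.96585083007812)
tab z 90 11 s 22.7 24.5 lat -4.3 4.9 ((9.185159683227539, 1.7423967123031616), 64.7083969116211)
tab z 95 10 s 23.6 53.9 lat -3.3 4.9 ((7.211316108703613, 30.459775924682617), 77.03207397460938)
tab z 100 255 s 23.7 53.9 lat -4.3 4.9 ((9.207969665527344, 30.18248748779297), 69.97581481933594)
tab z 105 114 s 25.5 40.1 lat -4.2 4.7 ((8.857904434204102, 14.597929954528809), 70.23780059814453)
rim plane slopes deg [-10.4  -0. ] n 1276
```

apply_moves(
  series=[
    [[15, 0, 0, 0], [35, 0, 10, 0], [52, 0, 30, 0], [59.2, 0, 55, 0], [59.2, 0, 80, 0], [59.2, 0, 100, 0], [59.2, 0, 117, 0], [59.2, 0, 128, 0], [59.2, 0, 133, 0], [59.2, 0, 134.3, 0]],
  ],
  jaw=0.4,
)

```text
clock: 75.15
ee_pos: [632.5, -161.6, 70.4]
tool_rot: [-3.141, -0.001, 2.796]
force: [0.5, 0.4, -0.3]
gripper_width: 25.5
finger_force: 0.0
```

apply_moves(
  series=[
    [[0, 0, 0, 0], [0, 0, 0, 0], [0, 0, 0, 0], [0, 0, 0, 0], [0, 0, 0, 0], [0, 0, 0, 0], [0, 0, 0, 0], [0, 0, 0, 0], [0, 0, 0, 0], [0, 0, 0, 0]],
  ],
  jaw=1,
  squeeze=30,
)

```text
clock: 75.98
ee_pos: [633.3, -161.7, 71.6]
tool_rot: [3.142, 0.001, 2.796]
force: [1.0, -0.0, 6.9]
gripper_width: 9.4
finger_force: 36.4
```

apply_moves(
  series=[
    [[0, 0, -2, 0], [0, 0, -6, 0], [0, 0, -14, 0], [0, 0, -26, 0], [0, 0, -42, 0], [0, 0, -60, 0], [0, 0, -80, 0], [0, 0, -100, 0], [0, 0, -118, 0], [0, 0, -130, 0]],
  ],
)

```text
clock: 76.82
ee_pos: [633.1, -161.7, 204.0]
tool_rot: [3.141, 0.002, 2.796]
force: [-0.4, -0.4, -2.4]
gripper_width: 9.5
finger_force: 35.3
```

apply_moves(
  series=[
    [[0, 0, -10, 0], [0, 0, -24, 0], [0, 0, -38, 0], [0, 0, -50, 0], [0, 0, -58, 0], [0, 0, -60, 0], [0, 0, -60, 0], [0, 0, -60, 0], [0, 0, -60, 0], [0, 0, -60, 0]],
  ],
)

```text
clock: 77.65
ee_pos: [632.4, -161.4, 260.2]
tool_rot: [-3.141, -0.001, 2.796]
force: [-0.4, 0.7, -1.7]
gripper_width: 9.5
finger_force: 35.3
```

```bash
cat >> h.py <<'E'
def rimplane(S0=-59,Z0=-41):
    "rim plane of the held cup, wrist camera, in s/lat/z relative to the pivot"
    s=manip.get_state();p=np.array(s["ee_pos"]);c=snap("wrist");P=cloud(c);g=hsv(c)
    sx=(P[...,:2]-p[:2])@[.941,-.339];ly=(P[...,:2]-p[:2])@[.339,.941];z=P[...,2]-p[2]-19
    for it in range(3):
        d=np.hypot(sx-S0,ly);m=(d<49)&(d>41)&(abs(z-Z0)<25)&(g[...,1]<70)
        A=np.c_[sx[m]-S0,ly[m],np.ones(m.sum())];b=z[m]
        x=np.linalg.lstsq(A,b,rcond=None)[0]
        for _ in range(4): r=abs(b-A@x)<3;x=np.linalg.lstsq(A[r],b[r],rcond=None)[0]
        up=sx[m][r];S0=(up.min()+up.max())/2;Z0=x[2]
    print("rim slope deg (s,lat)",np.degrees(np.arctan(x[:2])).round(1),"centre s",S0.round(1),"z",x[2].round(1),"s range",up.min().round(1),up.max().round(1),"lat",ly[m][r].min().round(1),ly[m][r].max().round(1),"n",r.sum())
E
python3 -c "
from h import *
st();cuptilt();rimplane()"
```

```text
77.65 s 57.8 lat -141.5 piv z 279.2 F [-0.4  0.7 -1.7] T [-0.04 -0.07 -0.01] grip 35.3
cup px 432 s -112.0 -17.0 zrel pivot -83.0 -23.0
saddle 134 s [-19.   6.] z [-83. -18.]
pills px 1
rim slope deg (s,lat) [-3.5  0. ] centre s -62.8 z -34.5 s range -106.0 -19.5 lat -45.5 45.5 n 2185
```

```bash
cat >> h.py <<'E'
def rim2(S0=-62,n="wrist",zlo=-70,zhi=-10):
    "per azimuth bin the topmost point of the cup wall; robust plane"
    s=manip.get_state();p=np.array(s["ee_pos"]);c=snap(n);P=cloud(c);g=hsv(c)
    sx=(P[...,:2]-p[:2])@[.941,-.339];ly=(P[...,:2]-p[:2])@[.339,.941];z=P[...,2]-p[2]-19
    d=np.hypot(sx-S0,ly);a=np.degrees(np.arctan2(ly,sx-S0));m=(d<56)&(d>34)&(z>zlo)&(z<zhi)&(g[...,1]<70)&(abs(a)>40)
    Q=[]
    for b in range(-180,180,6):
        k=m&(a>=b)&(a<b+6)
        if k.sum()>6: i=z[k]>=np.percentile(z[k],93);Q.append([np.median(sx[k][i]),np.median(ly[k][i]),np.median(z[k][i])])
    Q=np.array(Q);A=np.c_[Q[:,:2],np.ones(len(Q))];w=np.ones(len(Q),bool)
    for _ in range(5): x=np.linalg.lstsq(A[w],Q[w,2],rcond=None)[0];r=abs(Q[:,2]-A@x);w=r<max(1.2,2*np.median(r))
    print(n,"slope deg",np.degrees(np.arctan(x[:2])).round(2),"bins",w.sum(),len(Q),"s",Q[w,0].min().round(1),Q[w,0].max().round(1),"z at s=-59",(x[0]*-59+x[2]).round(1))
E
python3 -c "
from h import *
rim2();rim2(n='side')"
```

```text
wrist slope deg [-10.01  -0.08] bins 48 48 s -107.8 -30.6 z at s=-59 -32.2
side slope deg [-10.27  -1.13] bins 17 23 s -108.6 -34.6 z at s=-59 -34.0
```

apply_moves(
  series=[
    [[-3, 6, 0, 0], [-10, 20, 0, 0], [-18, 38, 0, 0], [-28, 58, 0, 0], [-37, 78, 0, 0], [-46, 98, 0, 0], [-55, 116, 0, 0], [-62, 130, 0, 0], [-67, 141.5, 0, 0], [-67, 141.5, 0, 0]],
  ],
)

```text
clock: 78.68
ee_pos: [745.6, -46.6, 259.9]
tool_rot: [3.14, -0.001, 2.8]
force: [0.5, 0.6, -2.4]
gripper_width: 9.6
finger_force: 35.2
```

apply_moves(
  series=[
    [[0, 0, 4, 0], [0, 0, 14, 0], [0, 0, 26, 0], [0, 0, 40, 0], [0, 0, 54, 0], [0, 0, 67, 0], [0, 0, 78, 0], [0, 0, 85, 0], [0, 0, 88, 0], [0, 0, 88, 0]],
  ],
)

```text
clock: 79.52
ee_pos: [743.5, -51.1, 172.2]
tool_rot: [-3.141, -0.001, 2.796]
force: [0.1, 0.1, -1.8]
gripper_width: 9.7
finger_force: 35.2
```

```bash
python3 -c "
from h import *
st();rim2()
import h
h.F=np.array([-86.8,-95.4])
for t in range(-10,4,2): print(t,h.pivot(t,14,(0,125),5).round(1))"
```

```text
79.5167 s 125.0 lat -0.1 piv z 191.2 F [ 0.1  0.1 -1.8] T [-0.03 -0.09 -0.01] grip 35.2
wrist slope deg [-9.97 -0.04] bins 48 48 s -107.8 -29.9 z at s=-59 -32.2
-10 [109.  190.8]
-8 [106.7 194.5]
-6 [104.2 198.2]
-4 [101.6 201.8]
-2 [ 98.8 205.3]
0 [ 96.  208.7]
2 [ 93. 212.]
```

apply_moves(
  series=[
    [[5, 0, 0, 0], [11, 0, 0, 0], [16, 0, 1, 0], [18.3, 0, -2.5, 0], [20.8, 0, -6.2, 0], [23.4, 0, -9.8, 0], [26.2, 0, -13.3, 0], [29, 0, -16.7, 0], [30, 0, -17.8, 0], [30, 0, -17.8, 0]],
  ],
)

```text
clock: 80.4
ee_pos: [715.6, -40.9, 191.4]
tool_rot: [3.141, 0.001, 2.796]
force: [3.6, -0.5, 0.9]
gripper_width: 9.6
finger_force: 35.0
```

```bash
python3 -c "
from h import *
st();rim2()"
```

```text
80.4 s 95.2 lat 0.1 piv z 210.4 F [ 3.6 -0.5  0.9] T [-0.26 -0.94  0.01] grip 35.0
wrist slope deg [-1.17 -0.01] bins 48 48 s -101.6 -26.1 z at s=-59 -41.1
```

apply_moves(
  series=[
    [[0.7, 0, -0.8, 0], [1.3, 0, -1.5, 0], [1.8, 0, -2, 0], [1.8, 0, -2, 0], [1.8, 0, -2, 0], [-4, 0, -2, 0], [-12, 0, -5, 0], [-20, 0, -20, 0], [-20, 0, -40, 0], [-20, 0, -55, 0]],
  ],
)

```text
clock: 81.28
ee_pos: [734.3, -48.0, 246.0]
tool_rot: [-3.141, -0.002, 2.796]
force: [0.3, 0.0, -1.3]
gripper_width: 9.5
finger_force: 34.7
```

apply_moves(
  series=[
    [[0, 0, -2, 0], [0, 0, -2, 0], [0, 0, -2, 0], [0, 0, -2, 0], [0, 0, -2, 0], [0, 0, -2, 0], [0, 0, -2, 0], [0, 0, -2, 0], [0, 0, -2, 0], [0, 0, -2, 0]],
  ],
)

```text
clock: 82.12
ee_pos: [734.3, -47.7, 247.7]
tool_rot: [-3.141, -0.0, 2.796]
force: [-0.0, -0.5, -2.7]
gripper_width: 9.4
finger_force: 34.8
```

```bash
python3 -c "
from h import *
st();rim2();rim2(n='side')"
```

```text
82.1167 s 115.1 lat -0.0 piv z 266.7 F [-0.  -0.5 -2.7] T [-0.01 -0.08  0.02] grip 34.8
wrist slope deg [-0.41 -0.07] bins 48 48 s -100.5 -25.5 z at s=-59 -41.8
side slope deg [-2.42 -0.23] bins 17 21 s -101.6 -31.0 z at s=-59 -42.7
```

Run:
```python
from h import *
s=manip.get_state();p=np.array(s["ee_pos"]);e=np.array([.941,-.339]);l=np.array([.339,.941])
zr=p[2]+19-33.6-8
for n in("wrist","side"):
    c=snap(n);f=rimfit(c,p[:2]-58*e,zr-2,45);d=f[0][:2]-p[:2];print(n,f,"s",(d@e).round(1),"lat",(d@l).round(1))
# saddle far plate / bridge rear edge seen by the top camera
t=snap("top");P=cloud(t);g=hsv(t);sx=(P[...,:2]-p[:2])@e;ly=(P[...,:2]-p[:2])@l;z=P[...,2]-p[2]-19
m=(abs(ly)<25)&(abs(sx)<40)&(z>-40)&(z<-20);print("bridge top cam",m.sum(),sx[m].min() if m.any() else 0,sx[m].max() if m.any() else 0)
```

```text
wrist (array([681.3, -28.7,  43.1]), 4254, np.float64(223.6)) s -56.3 lat -0.0
side (array([680.7, -26.7,  44.2]), 148, np.float64(222.7)) s -57.5 lat 1.6
bridge top cam 0 0 0
```

apply_moves(
  series=[
    [[4, 0, 0, 0], [13, 0, 0, 0], [27, 0, 0, 0], [43, 0, 0, 0], [59, 0, 0, 0], [75, 0, 0, 0], [91, 0, 0, 0], [105, 0, 0, 0], [114, 0, 0, 0], [117, 0, 0, 0]],
  ],
)

```text
clock: 83.2
ee_pos: [623.2, -7.4, 248.1]
tool_rot: [3.141, 0.0, 2.796]
force: [-0.2, -0.8, -2.9]
gripper_width: 9.1
finger_force: 34.7
```

apply_moves(
  series=[
    [[0, 0, 4, 0], [0, 0, 10, 0], [0, 0, 18, 0], [0, 0, 25, 0], [0, 0, 31, 0], [0, 0, 36, 0], [0, 0, 38, 0], [0, 0, 38, 0], [0, 0, 38, 0], [0, 0, 38, 0]],
  ],
)

```text
clock: 84.03
ee_pos: [624.4, -8.1, 210.1]
tool_rot: [3.141, 0.001, 2.796]
force: [0.1, -0.1, -2.0]
gripper_width: 9.5
finger_force: 34.6
```

```bash
python3 -c "
from h import *
st();rim2()"
```

```text
84.0333 s -1.7 lat 0.0 piv z 229.1 F [ 0.1 -0.1 -2. ] T [-0.01 -0.1   0.01] grip 34.6
wrist slope deg [-0.36  0.  ] bins 48 48 s -100.9 -25.6 z at s=-59 -41.7
```

apply_moves(
  series=[
    [[0, 0, 3, 0], [0, 0, 8, 0], [0, 0, 13, 0], [0, 0, 18, 0], [0, 0, 22, 0], [0, 0, 26, 0], [0, 0, 29, 0], [0, 0, 30, 0], [0, 0, 30, 0], [0, 0, 30, 0]],
  ],
)

```text
clock: 84.92
ee_pos: [624.4, -8.2, 179.8]
tool_rot: [-3.142, 0.001, 2.796]
force: [3.2, -2.0, -3.8]
gripper_width: 9.6
finger_force: 34.5
```

apply_moves(
  series=[
    [[0, 0, 2, 0], [0, 0, 5, 0], [0, 0, 8, 0], [0, 0, 11, 0], [0, 0, 14, 0], [0, 0, 16, 0], [0, 0, 17, 0], [0, 0, 18, 0], [0, 0, 18, 0], [0, 0, 18, 0]],
  ],
)

```text
clock: 85.75
ee_pos: [624.1, -8.1, 161.6]
tool_rot: [-3.141, -0.0, 2.796]
force: [3.5, -0.8, -2.2]
gripper_width: 9.4
finger_force: 34.7
```

```bash
python3 -c "
from h import *
st();rim2()"
```

```text
85.75 s -2.0 lat -0.0 piv z 180.6 F [ 3.5 -0.8 -2.2] T [-0.29 -0.94  0.04] grip 34.7
wrist slope deg [0.71 0.02] bins 48 48 s -99.8 -24.8 z at s=-59 -42.8
```

apply_moves(
  series=[
    [[-0.7, 0, 1, 0], [-1, 0, 3, 0], [-1, 0, 5, 0], [-1, 0, 7, 0], [-1, 0, 9, 0], [-1, 0, 11, 0], [-1, 0, 13, 0], [-1, 0, 15, 0], [-1, 0, 16.5, 0], [-1, 0, 17, 0]],
  ],
)

```text
clock: 86.63
ee_pos: [625.2, -8.3, 146.3]
tool_rot: [3.141, 0.0, 2.796]
force: [-16.1, 1.3, 35.6]
gripper_width: 9.4
finger_force: 40.2
```

apply_moves(
  series=[
    [[0, 0, 0.5, 0], [0, 0, 1, 0], [0, 0, 1, 0], [0, 0, 1, 0], [0, 0, 1, 0], [0, 0, 1, 0], [0, 0, 1, 0], [0, 0, 1, 0], [0, 0, 1, 0], [0, 0, 1, 0]],
  ],
)

```text
clock: 87.47
ee_pos: [625.6, -8.4, 146.1]
tool_rot: [3.141, 0.001, 2.796]
force: [-14.4, 0.5, 36.1]
gripper_width: 9.6
finger_force: 40.8
```

```bash
python3 -c "
from h import *
st();rim2();s=manip.get_state();c=snap('wrist');print(rimfit(c,(571,11),120,45))"
```

```text
87.4667 s -0.5 lat 0.1 piv z 165.1 F [-14.4   0.5  36.1] T [0.01 3.31 0.03] grip 40.8
wrist slope deg [-0.16  0.01] bins 48 48 s -100.5 -25.4 z at s=-59 -41.9
(array([572.5,  10.5,  42.8]), 4768, np.float64(121.5))
```

apply_moves(
  series=[
    [[0, 0, -1, 0], [0, 0, -1.5, 0], [0, 0, -1.5, 0], [0, 0, -1.5, 0], [0, 0, -1.5, 0], [0, 0, -1.5, 0], [0, 0, -1.5, 0], [0, 0, -1.5, 0], [0, 0, -1.5, 0], [0, 0, -1.5, 0]],
  ],
  jaw=0.1,
)

```text
clock: 88.4
ee_pos: [625.1, -8.4, 145.2]
tool_rot: [-3.142, -0.0, 2.796]
force: [-0.3, -0.1, 1.0]
gripper_width: 38.1
finger_force: 0.0
```

apply_moves(
  series=[
    [[0, 0, -10, 0], [0, 0, -30, 0], [0, 0, -60, 0], [-5, 0, -90, 0], [-20, 0, -115, 0], [-35, 0, -133, 0], [-50, 0, -135, 0], [-58, 0, -135, 0], [-58, 0, -135, 0], [-58, 0, -135, 0]],
  ],
  jaw=-0.3,
)

```text
clock: 89.23
ee_pos: [679.1, -28.0, 279.3]
tool_rot: [-3.141, -0.001, 2.796]
force: [-0.2, -0.1, -0.4]
gripper_width: 55.9
finger_force: 0.0
```

apply_moves(
  series=[
    [[0, 0, 0, 0], [0, 0, 0, 0], [0, 0, 0, 0], [0, 0, 0, 0], [0, 0, 0, 0], [0, 0, 0, 0], [0, 0, 0, 0], [0, 0, 0, 0], [0, 0, 0, 0], [0, 0, 0, 0]],
  ],
)

```text
clock: 90.07
ee_pos: [679.7, -28.1, 280.2]
tool_rot: [-3.142, 0.0, 2.796]
force: [-0.9, 0.3, -0.6]
gripper_width: 55.6
finger_force: 0.0
```

```bash
cat >> h.py <<'E'
def hang(c):
    P=cloud(c);z=P[...,2];near=np.hypot(P[...,0]-626,P[...,1]+9)
    for n,m in(("tab",(z>172)&(z<195)&(near<40)),("bridge",(z>131)&(z<150)&(near<30))):
        q=P[m];print(n,len(q),np.median(q,0).round(1),[np.round(a,1) for a in cv2.minAreaRect(q[:,:2].astype(np.float32))])
    print("cup",rimfit(c,(571,11),120,45))
    S=(P[...,:2]-[626,-8.7])@[.941,-.339];L=(P[...,:2]-[626,-8.7])@[.339,.941];d=np.hypot(S+59,L)
    m=(d<46)&(d>42)&(abs(z-121)<9);A=np.c_[S[m],L[m],np.ones(m.sum())];b=z[m]
    x=np.linalg.lstsq(A,b,rcond=None)[0]
    for _ in range(5): r=abs(b-A@x)<2.5;x=np.linalg.lstsq(A[r],b[r],rcond=None)[0]
    print("rim slope",np.degrees(x[:2]).round(2),"z",(x[2]-59*x[0]).round(2))
E
python3 - <<'E'
from h import *
print("before");hang(load("w4"))
print("now");print(manip.get_state()["ee_pos"]);hang(snap("wrist"))
E
```

```text
before
tab 376 [625.7  -8.2 179. ] [array([625.9,  -8.6]), array([ 9.8, 29.9]), np.float64(70.3)]
bridge 723 [626.7 -12.6 137.2] [array([626.9,  -9.2]), array([58.9, 22.5]), np.float64(69.9)]
cup (array([571.7,  10. ,  43.1]), 1259, np.float64(120.2))
rim slope [1.46 0.31] z 121.03
now
[679.71090615 -28.09103118 280.20611976]
tab 378 [625.8  -8.6 178.9] [array([626.3,  -9. ]), array([ 9.9, 29.1]), np.float64(70.4)]
bridge 722 [626.9 -14.2 137.3] [array([627.3,  -9.5]), array([58.8, 22.5]), np.float64(70.2)]
cup (array([571.7,   9.5,  43. ]), 1310, np.float64(120.4))
rim slope [1.17 0.37] z 121.19
```

The cup is fully home. The tab is at z 178.9 (179.0 before), the bridge at 137.3 (137.2), and the yaw is the same. I'll do a final check of the pills and the other things, then hand in.

Run:
```python
from h import *
def objs(c):
    P=cloud(c);m=(P[...,2]>25)&(P[...,2]<140)&(P[...,0]>345)&(P[...,0]<760)&(P[...,1]<280)&(P[...,1]>-380)&(c["range_z"]>0)
    return [(P[...,:2][int(a[1]),int(a[0])].round(),(b[0],b[1],b[2],b[3])) for a,b in blobs(m,25)]
for n in("top","side"):
    a,b=load(n+"0"),snap(n)
    for t,c in(("before",a),("after",b)): print(n,t,objs(c))
yel();print(manip.get_state()["clock"])
```

```text
top before [(array([ 700., -241.]), (np.int32(349), np.int32(127), np.int32(20), np.int32(20))), (array([700., 210.]), (np.int32(213), np.int32(135), np.int32(17), np.int32(16))), (array([592.,   4.]), (np.int32(269), np.int32(152), np.int32(33), np.int32(40))), (array([ 498., -296.]), (np.int32(356), np.int32(186), np.int32(33), np.int32(31))), (array([382.,  46.]), (np.int32(263), np.int32(228), np.int32(20), np.int32(20))), (array([386., -46.]), (np.int32(296), np.int32(231), np.int32(10), np.int32(10)))]
top after [(array([ 700., -241.]), (np.int32(349), np.int32(127), np.int32(20), np.int32(20))), (array([701., 210.]), (np.int32(213), np.int32(135), np.int32(17), np.int32(16))), (array([593.,  31.]), (np.int32(269), np.int32(152), np.int32(13), np.int32(39))), (array([ 497., -293.]), (np.int32(356), np.int32(186), np.int32(33), np.int32(31))), (array([386.,  56.]), (np.int32(263), np.int32(228), np.int32(13), np.int32(20)))]
side before [(array([ 706., -228.]), (np.int32(222), np.int32(123), np.int32(15), np.int32(29))), (array([ 500., -332.]), (np.int32(275), np.int32(133), np.
[... 508 characters left out ...]
int32(6)))]
side after [(array([ 705., -224.]), (np.int32(222), np.int32(123), np.int32(15), np.int32(29))), (array([ 497., -309.]), (np.int32(275), np.int32(133), np.int32(27), np.int32(23))), (array([599.,   2.]), (np.int32(223), np.int32(159), np.int32(43), np.int32(44))), (array([383.,  63.]), (np.int32(299), np.int32(188), np.int32(21), np.int32(33))), (array([703., 223.]), (np.int32(182), np.int32(228), np.int32(20), np.int32(17)))]
top yellow [([370.0, 195.0], 61, [517.0, -286.0, 27.0]), ([363.0, 203.0], 28, [491.0, -259.0, 25.0]), ([379.0, 202.0], 29, [490.0, -313.0, 22.0]), ([370.0, 209.0], 26, [470.0, -284.0, 28.0])]
side yellow [([289.0, 144.0], 17, [494.0, -308.0, 28.0])]
90.3167
```

```bash
python3 -c "
from workcell import manip
print(manip.close_job())"
```

```text
the job is handed in; nothing more can be done
None
```

I handed the job in at about 90 s: all five pills are in the upright pot, the empty cup is pressed fully home on its rail facing front, and the other things measured where they started.

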